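Fit the retaining ring on the drill-press spindle

ROBOT

A 6-joint arm with a two-finger parallel gripper is mounted at the origin on the work surface. World frame = base frame: x ahead of the robot, y to its left, z up, the work surface at z = 0. Lengths are in mm, angles in rad, forces in N, time in s.
With the tool pointing down it reaches from about 400 to 925 mm from the base axis. Payload 12.5 kg.
Tool frame: the origin (TCP) lies on the centre line of the jaws, within the pads' length; the fingertips stand 25 mm ahead of it and the grasp point (between the pads) lies 6 mm ahead of it (env.tip_extent is the distance from the TCP to the fingertips, in mm); x points along the fingers, z is the direction in which the jaws open and shut, and the axes are right-handed (so a half turn about x gives the same grasp; the last joint's range is limited). The gripper opens to 95 mm and grips with 3 to 60 N. Pads are 20 mm wide; open, the fingers measure 119 mm over their backs; the gripper's body (75 mm by 180 mm) begins 59 mm behind the grasp point.
Start: joints at [1.118, 0.491, 1.559, -0, 1.092, -0.106], TCP at [212.414, 587.813, 239.661] pointing down, gripper open.
Joint ranges: [-3.1, 3.1], [-0.84, 2.19], [0.05, 2.79], [-1.13, 4.28], [0.06, 2.93], [-2.69, 2.69]. Speed limits (rad/s): [2.22, 2.22, 2.79, 3.14, 3.14, 3.14].

INTERFACE

Orientations are given as [roll, pitch, yaw] about the fixed x, y, z axes, in that order (R = Rz(yaw) Ry(pitch) Rx(roll)).
In Python, from cell import env gives the robot as it stands.
- The arm moves only by the tool step_arm, never from a script. Its argument "rows" is a list of rows, each a list of 6 numbers: the shift along the tool's x, y, z in mm, then the turn, a rotation vector about the tool's x, y, z in rad. In form: [[x, y, z, wx, wy, wz], ...]. A call has 1 to 8 rows; each row shifts and turns the pose as measured when the row begins, along the tool's axes as they then stand; what a row does not reach is not made up. A row lasts 1/8 s, in which the tool goes at most 62.5 mm and 10.7 degrees, less where a joint would pass 70% of its speed; a pose out of reach is approached as far as the arm can. A call is refused whole if a number of a shift passes 62.5 or a number of a turn 0.188, either way. A call with a gripper value outside its range is refused whole. "grip" is the finger opening in mm, from 0 to 95.1, set as the call begins (left out, the last holds). The fingers move at their own pace and stop on an object; the grip force is fixed at half the most. Time passes only in rows, so rows that do not move let the fingers close. It gives the time, the measured TCP pose, the force and the opening at its end, in the units of the state.
- env.state(): the state, without advancing time (a new reading comes with each control period).
- env.read_camera(name): name is "side" or "top" or "wrist"; returns the picture (400x640x3 uint8, red, green, blue); there is no depth.
- env.get_calibration(name): a dict with "fx", "fy", "cx", "cy" (pixels), "pose" (4x4, takes a point from camera to world coordinates); the wrist camera has in their place "hand_eye" (4x4, takes a point from camera to tool coordinates, whose origin is the TCP and whose axes are the tool frame's). Camera axes: x right, y down, z forward; pixel columns grow to the right and rows downward; lengths in mm; the calibration is good to about 2 mm. The wrist camera is an equidistant fisheye: a pixel r from the principal point sees the ray r / f radians off the axis. A picture is of the moment at which its call begins: read the wrist's pose just before it. get_calibration takes no time and is no camera call.
- env.job_done(): hands the job in, once; it reports no verdict.
The state is a dict: "t": time; "joints": joint angles; "qvel": joint speeds; "tau": joint torques, N m; "eef_pos": TCP position; "tcp_rot": TCP orientation; "ft_force": force on the tool from outside, world axes, zero at the start; "moment": the same for the moment, N m; "opening": opening from 0.0 (shut) to 1.0 (fully open).
Only numpy, scipy, OpenCV 4.12 (cv2) and the standard library are available. Lean on these libraries where they do the work, as an engineer would, in place of code of your own. Each camera call takes 0.05 s, during which the arm holds its last target.

TASK

Squeeze the circlip pliers standing in the wooden rest so that they spread the retaining ring, carry the ring over the drill-press spindle, and slide it down gently against the sprung brass washer until it snaps into the spindle's groove. Then put the pliers back upright in their rest. Handle the ring with the pliers only, never press hard on the spindle unit, and leave the other things on the bench where they are.

Things in the scene. Friction and masses are not known exactly. Their poses are not given: they have to be found in the camera images.
- headstock: Spindle unit bolted to the bench: grey foot 120 x 120 x 18 mm, aluminium V-belt pulley 100 mm across, vertical oiled steel spindle. Origin: centre of the foot's underside, on the spindle axis; z up. Spindle, pulley and washer together stand up to 8 mm higher or lower than the middle setting, differently each time; this height is NOT measured, and they stay at it in use.
- spindle_axis (a point): Fixed point on the spindle axis, 70 mm above the foot's underside: the groove's lower edge at the middle setting (true height up to 8 mm off). The groove is 6.5 mm wide, 33.6 mm across; above it the spindle is 37.6 mm across for 13.5 mm, then tapers over 12 mm to 24 mm at its top, 32 mm above the groove's lower edge. The brass washer lies just under the groove.
- washer (a joint): How far the brass washer (80 mm across, round the spindle) is pressed down, m. Its spring pushes back with 1.5 N + 1.5 N per mm. At rest its top is 2.5 mm above the groove's lower edge, so a ring lying on it just fits the groove; pressed 0.5 to 2 mm (2.3 to 4.5 N) the ring faces the groove well. Over 2.5 mm the ring is too low; 4.5 mm is too hard.
- stand: Wooden rest, fixed: base 105 x 96 x 12 mm and two posts (36 x 11 mm, 73 mm apart along y), on whose 97 mm high tops the pliers' cross bar lies between small sloped lips. Origin: on the underside, midway between the posts; z up. +x points from the posts to the pale ledge, 25 mm high, where the ring lies. Standing in it, the pliers have their origin 100 mm above this one, same axes.
- pliers: Circlip pliers, upright in the rest, tips down inside the ring's gap; 0.16 kg. Origin: middle of the dark cross bar (16 x 84 x 6 mm, along y) with both hinges; z up, x towards the ring. Two dark red handles, 17 mm wide, 22 to 60 mm above the origin, one each side in y. Squeezing them moves the tips (75 mm below the origin, toothed pads, level with the ring) apart, to a built-in stop.
- pliers_grip (a point): Middle between the handles, 42 mm above the pliers' origin: grip here from above, fingers closing along the pliers' y. Over the handles' outsides here: 56 mm at rest (66 mm at their tops), 34 mm squeezed to the stop. The stop takes some 25 N; 30 to 40 N is fine. Handles spring back: eased to 55 mm, the tips are off a seated ring and about 7 N remains on the fingers, enough to carry the pliers.
- jaw_l (a joint): Squeeze of the pliers, rad: 0 handles at rest (tips together), 0.265 squeezed to the stop (tips 47 mm apart over the pads, ring fully spread).
- ring_opening (a point): Point of the pliers 26.5 mm ahead (+x) of their origin and 75 mm below it: with the pliers squeezed to the stop, the middle of the spread ring's opening, at the ring's underside. Put over the spindle axis, the ring clears the 37.6 mm spindle by about 1.3 mm; any yaw will do.
- ring: Dark steel external retaining ring, 4 mm thick, 34 mm inside, 44 mm outside, 30 g: two sprung halves joined at the back, with ears at the gap. Origin: centre, underside; z up; gap and ears towards -x (ears 34 mm out). The pose is that of the +y half, which turns by half of joint ring_arm. Starts on the ledge, 34 mm ahead of the pliers' origin. Let go at the groove it snaps shut and centres itself.
- ring_arm (a joint): How far the ring is opened, rad: 0 closed (also when seated in the groove), about 0.54 fully spread, about 0.35 when it clamps on the spindle above the groove.
- tin: Closed finish tin with blue band, 52 mm across, 62 mm high; bystander. Origin: centre of its underside.
- tin_lid: Loose metal tin lid, 60 mm across, 6 mm thick; bystander. Origin: centre of its underside.
- frame: Dark wooden picture frame lying flat, 160 x 130 x 16 mm; bystander. Origin: centre of its underside.
Mind the look-alikes: they are no part of the job. There is more than one size of the pliers; the one meant has the size given above.

How it is judged:
By the outcome, as a careful person would: the job done as asked, in the order asked, and still so for the second after the job is handed in, with the robot touching nothing.
It also fails if it takes over 45 s, if anything falls off the work surface, if the arm or the gripper's body presses on something with over 40 N, if the wrist force passes 120 N, or if a joint passes its speed limit or range.

## Working session

There is one attempt and no reset: what is moved stays moved. The work goes in short steps, Python scripts to look and compute and a tool call to move; the robot and the scene stay as the last step left them, time stands still between calls to the robot, and variables do not carry over. Pictures are saved under pics/ and viewed, and the job is handed in when it is done.

Besides the shell and the picture viewer there is one more tool, called after "Emit:" as a command line: name --pt "numbers of a row" for each row, then --argument value for the rest. step_arm: Moves the arm, as the interface text tells. Its arguments: {"type":"object","properties":{"rows":{"type":"array","items":{"type":"array","items":{"type":"number"}}},"grip":{"type":"number"}},"required":["rows"]}

```bash
ls; mkdir -p pics; python3 - <<'E'
from cell import env
import cv2,numpy as np
print(env.state(), env.tip_extent)
for n in ["side","top","wrist"]:
    im=env.read_camera(n); cv2.imwrite(f"pics/{n}0.png",im[:,:,::-1]); 
    c=env.get_calibration(n); print(n,{k:np.round(v,3).tolist() for k,v in c.items()})
E
```

```text
pics
{'t': 0.0, 'joints': array([ 1.11844220e+00,  4.91553990e-01,  1.55945503e+00,  1.95131193e-05,
        1.09171697e+00, -1.05621367e-01]), 'qvel': array([ 4.76156274e-04, -1.30479586e-03, -1.40619086e-05, -1.83684458e-03,
        3.94910482e-04, -1.47270260e-03]), 'tau': array([-9.62730774e-04, -6.12654161e+01, -2.58176619e+01,  6.92340592e-02,
        4.83113027e-02, -7.35503886e-05]), 'eef_pos': array([212.28094841, 587.60807757, 239.06327764]), 'tcp_rot': array([ 3.02070247,  1.56966285, -2.03842827]), 'ft_force': array([0.43624966, 0.38607101, 0.37754114]), 'moment': array([ 0.01648689,  0.03281882, -0.00354269]), 'opening': 0.999012265563436} 25.0
side {'fx': 445.584, 'fy': 445.584, 'cx': 312.942, 'cy': 197.234, 'pose': [[-0.987, -0.105, 0.119, 495.934], [-0.159, 0.599, -0.785, 660.964], [0.011, -0.794, -0.608, 664.889], [0.0, 0.0, 0.0, 1.0]]}
top {'fx': 369.687, 'fy': 369.687, 'cx': 317.684, 'cy': 201.233, 'pose': [[-0.006, -0.986, 0.167, 503.194], [-1.0, 0.01, 0.021, -52.259], [-0.023, -0.167, -0.986, 784.972], [0.0, 0.0, 0.0, 1.0]]}
wrist {'fx': 309.707, 'fy': 309.707, 'cx': 314.352, 'cy': 195.598, 'hand_eye': [[0.0, -0.274, 0.962, -144.907], [0.001, -0.962, -0.274, 76.856], [1.0, 0.001, -0.0, -0.481], [0.0, 0.0, 0.0, 1.0]]}
```

View pics/side0.png

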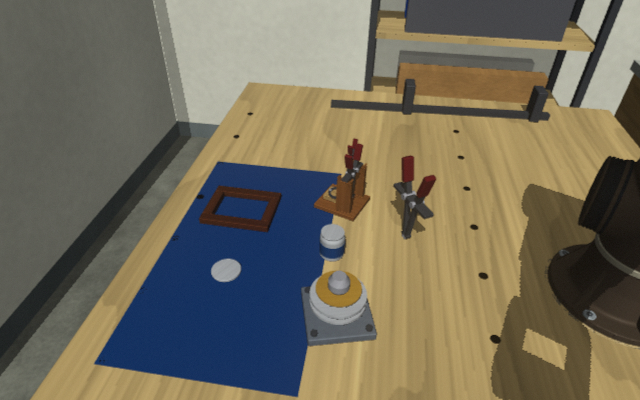

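View pics/top0.png

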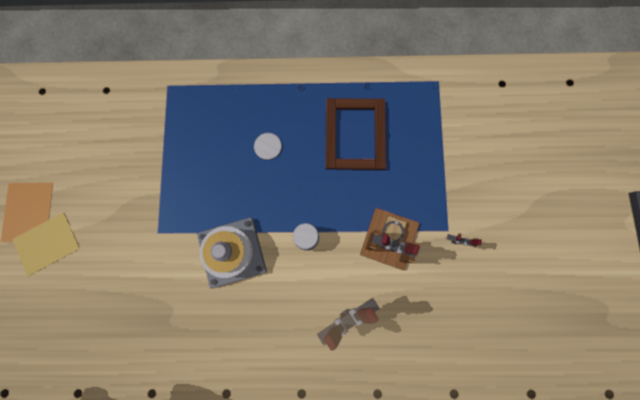

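View pics/wrist0.png

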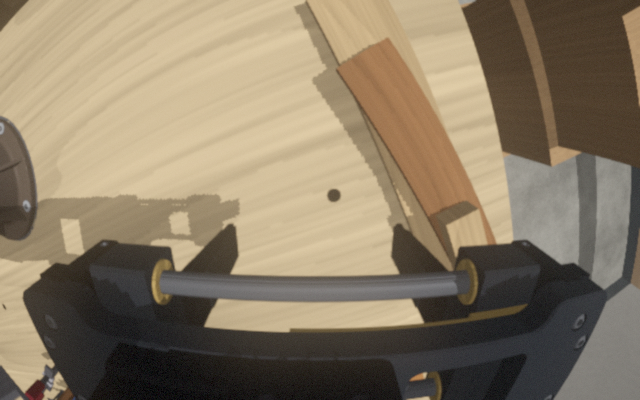

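Possible pliers in the top view: a pair in the wooden rest (395,242), a small pair (465,240) and a large pair (350,322). The pair in the rest fits the description. Next I'll check it in a close crop.

```bash
python3 - <<'E'
import cv2
t=cv2.imread("pics/top0.png"); s=cv2.imread("pics/side0.png")
cv2.imwrite("pics/c1.png",cv2.resize(t[195:285,340:500],None,fx=5,fy=5,interpolation=cv2.INTER_CUBIC))
cv2.imwrite("pics/c2.png",cv2.resize(t[205:300,185:335],None,fx=5,fy=5,interpolation=cv2.INTER_CUBIC))
cv2.imwrite("pics/c3.png",cv2.resize(s[130:350,290:450],None,fx=2.7,fy=2.7,interpolation=cv2.INTER_CUBIC))
E
```

```text
(no output)
```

View pics/c1.png

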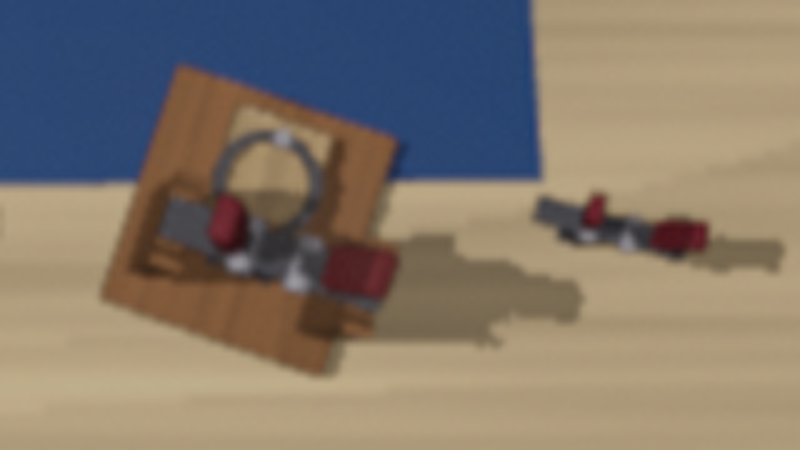

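View pics/c2.png

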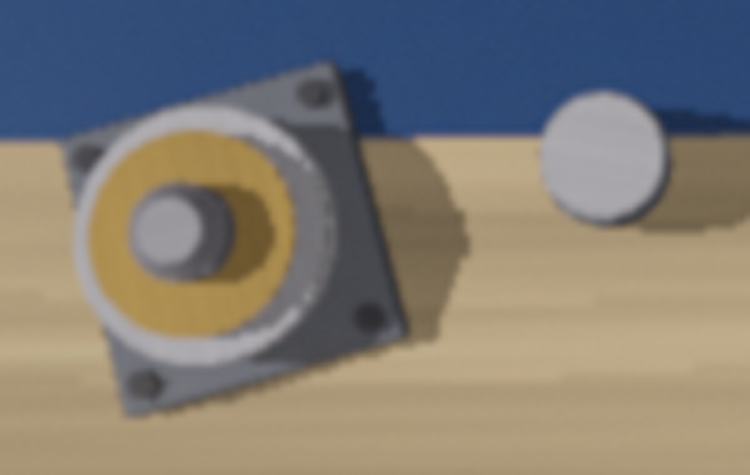

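View pics/c3.png

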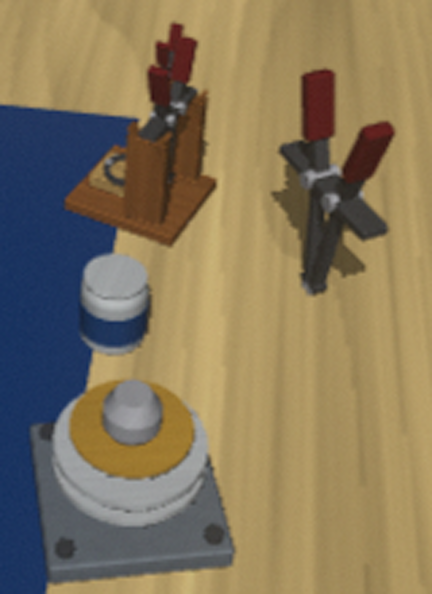

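```bash
cat > h.py <<'E'
import numpy as np,cv2
from cell import env
from scipy.spatial.transform import Rotation as R
def T_tool(s=None):
    s=s or env.state(); T=np.eye(4); T[:3,:3]=R.from_euler('xyz',s['tcp_rot']).as_matrix(); T[:3,3]=s['eef_pos']; return T
def ray(name,uv,Tt=None):
    c=env.get_calibration(name); uv=np.atleast_2d(uv).astype(float)
    x=(uv[:,0]-c['cx'])/c['fx']; y=(uv[:,1]-c['cy'])/c['fy']
    if name=='wrist':
        r=np.hypot(x,y)+1e-12; d=np.c_[np.sin(r)*x/r,np.sin(r)*y/r,np.cos(r)]; P=Tt@c['hand_eye']
    else: d=np.c_[x,y,np.ones_like(x)]; P=c['pose']
    return P[:3,3], d@P[:3,:3].T
def plane(name,uv,z,Tt=None):
    o,d=ray(name,uv,Tt); return o+d*((z-o[2])/d[:,2])[:,None]
def proj(name,p,Tt=None):
    c=env.get_calibration(name); p=np.atleast_2d(p)
    P=Tt@c['hand_eye'] if name=='wrist' else c['pose']
    q=(p-P[:3,3])@P[:3,:3]
    if name=='wrist':
        h=np.hypot(q[:,0],q[:,1])+1e-12; th=np.arctan2(h,q[:,2]); x,y=th*q[:,0]/h,th*q[:,1]/h
    else: x,y=q[:,0]/q[:,2],q[:,1]/q[:,2]
    return np.c_[x*c['fx']+c['cx'],y*c['fy']+c['cy']]
def tri(obs):
    A=np.zeros((3,3));b=np.zeros(3)
    for n,uv,Tt in obs:
        o,d=ray(n,uv,Tt); d=d[0]/np.linalg.norm(d[0]); M=np.eye(3)-np.outer(d,d); A+=M;b+=M@o
    return np.linalg.solve(A,b)
E
python3 - <<'E'
from h import *
st=np.array([[182,65],[400,140],[330,375],[100,298]])/5+[340,195]-.4
p=plane('top',st,12);print(p.round(1),p.mean(0).round(1)); 
for i in range(4): d=p[(i+1)%4]-p[i];print(np.linalg.norm(d[:2]).round(1),np.arctan2(d[1],d[0]).round(3))
hs=np.array([[65,145],[333,63],[407,335],[127,412]])/5+[185,205]-.4
p=plane('top',hs,18);print(p.round(1),p.mean(0).round(1))
print('ring',plane('top',[[340+270/5,195+180/5]],27))
print('washer',plane('top',[[185+192/5,205+233/5]],72.5))
print('bar ends',plane('top',np.array([[180,218],[368,295]])/5+[340,195],103))
print('tin',plane('top',np.array([[604,157]])/5+[185,205],62))
print(T_tool().round(3))
E
```

```text
[[ 619.6 -158.3   12. ]
 [ 587.  -248.    12. ]
 [ 490.7 -214.5   12. ]
 [ 522.6 -121.4   12. ]] [ 555.  -185.6   12. ]
95.4 -1.919
102.0 2.807
98.4 1.241
103.8 -0.364
[[567.3 215.8  18. ]
 [600.8 104.1  18. ]
 [488.5  71.   18. ]
 [458.3 185.   18. ]] [528.7 144.   18. ]
ring [[ 568.63046712 -191.34957845   27.        ]]
washer [[527.79078043 145.0685186   72.5       ]]
bar ends [[ 548.40220813 -143.98159071  103.        ]
 [ 519.97934337 -211.15368619  103.        ]]
tin [[556.47144602 -12.92274262  62.        ]]
[[-0.00000e+00 -9.40000e-01  3.40000e-01  2.12358e+02]
 [-1.00000e-03  3.40000e-01  9.40000e-01  5.87646e+02]
 [-1.00000e+00  0.00000e+00 -1.00000e-03  2.39190e+02]
 [ 0.00000e+00  0.00000e+00  0.00000e+00  1.00000e+00]]
```

Emit:
step_arm --pt "0 -45 -31 0 0 0" --pt "0 -45 -31 0 0 0" --pt "0 -45 -31 0 0 0" --pt "0 -45 -31 0 0 0" --pt "0 -45 -31 0 0 0" --pt "0 -45 -31 0 0 0" --pt "0 -45 -31 0 0 0" --pt "0 -45 -31 0 0 0"

```text
t: 1.15
eef_pos: [472.2, 223.9, 238.0]
tcp_rot: [2.892, 1.569, -2.161]
ft_force: [0.7, -0.5, -0.5]
opening: 0.999
```

Emit:
step_arm --pt "0 -45 -31 0 0 0" --pt "0 -40 -29 0 0 0" --pt "0 0 0 0 0 0"

```text
t: 1.52
eef_pos: [535.4, 133.0, 237.5]
tcp_rot: [2.789, 1.569, -2.268]
ft_force: [-0.1, -0.4, 0.9]
opening: 1.0
```

```bash
cat > snap.py <<'E'
import sys
from h import *
import pickle
s=env.state(); im=env.read_camera(sys.argv[1]); n=sys.argv[2]
cv2.imwrite(f"pics/{n}.png",im[:,:,::-1]); pickle.dump(T_tool(s),open(f"pics/{n}.pkl","wb"))
print(s['t'],s['eef_pos'].round(1),s['tcp_rot'].round(4),s['ft_force'].round(2)); print(T_tool(s).round(4))
E
python3 snap.py wrist w1
```

```text
1.525 [535.4 133.  237.5] [ 2.7887  1.5686 -2.2684] [-0.11 -0.41  0.9 ]
[[-1.400000e-03 -9.412000e-01  3.380000e-01  5.353882e+02]
 [-1.700000e-03  3.380000e-01  9.412000e-01  1.329800e+02]
 [-1.000000e+00  8.000000e-04 -2.100000e-03  2.374520e+02]
 [ 0.000000e+00  0.000000e+00  0.000000e+00  1.000000e+00]]
```

View pics/w1.png

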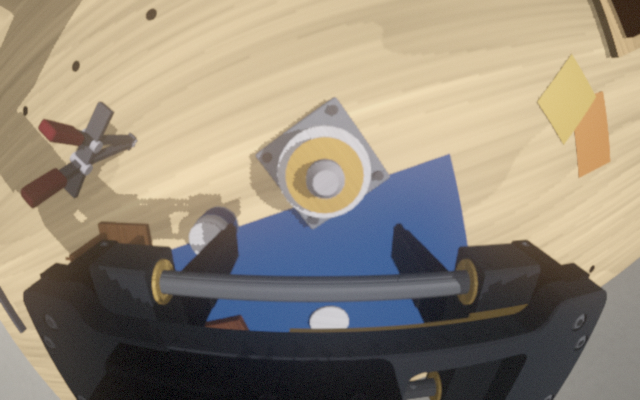

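```bash
cat > hs.py <<'E'
import sys,pickle
from h import *
n=sys.argv[1]; im=cv2.imread(f"pics/{n}.png"); T=pickle.load(open(f"pics/{n}.pkl","rb"))
cv2.imwrite("pics/%s_c.png"%n,cv2.resize(im[85:240,245:405],None,fx=5,fy=5,interpolation=cv2.INTER_CUBIC)[:600])
h=cv2.cvtColor(im,cv2.COLOR_BGR2HSV)
m=cv2.inRange(h,(15,120,60),(28,255,255)); m[:85]=0;m[240:]=0;m[:,:245]=0;m[:,405:]=0
cs,_=cv2.findContours(m,cv2.RETR_EXTERNAL,cv2.CHAIN_APPROX_NONE); c=max(cs,key=cv2.contourArea); e=cv2.fitEllipse(c[:,0]); print('brass',e)
# foot edges
f=cv2.inRange(im,(60,60,60),(150,150,150))
def circ(z):
    p=plane('wrist',c[:,0],z,T)[:,:2]; A=np.c_[2*p,np.ones(len(p))]; s=np.linalg.lstsq(A,(p**2).sum(1),rcond=None)[0]; return s[:2].round(2),np.sqrt(s[2]+s[:2]@s[:2]).round(2)
for z in (60,66,72,78,84): print(z,circ(z))
E
python3 hs.py w1
```

```text
Traceback (most recent call last):
  File "hs.py", line 7, in <module>
    cs,_=cv2.findContours(m,cv2.RETR_EXTERNAL,cv2.CHAIN_APPROX_NONE); c=max(cs,key=cv2.contourArea); e=cv2.fitEllipse(c[:,0]); print('brass',e)
                                                                        ~~~^^^^^^^^^^^^^^^^^^^^^^^^
ValueError: max() iterable argument is empty
```

View pics/w1_c.png

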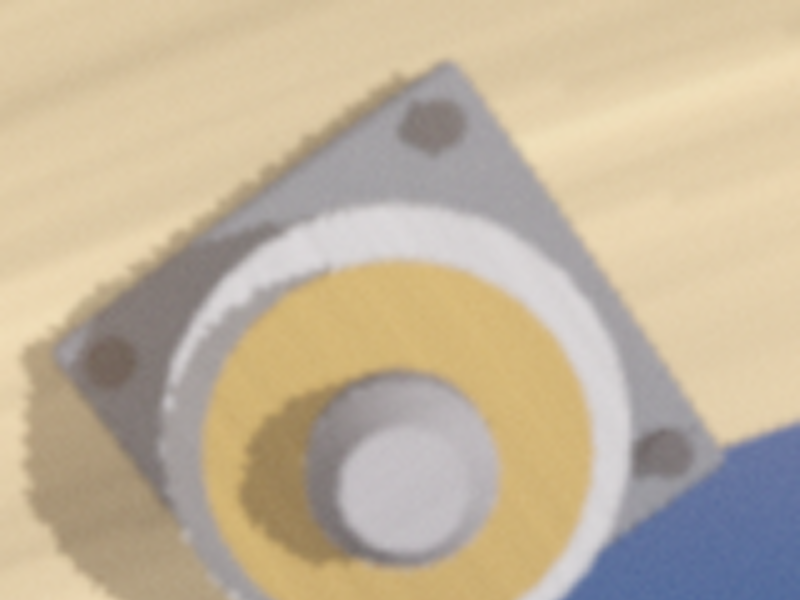

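```bash
sed -i 's/(15,120,60),(28,255,255)/(14,100,60),(32,255,255)/' hs.py; python3 - <<'E'
import cv2
im=cv2.imread('pics/w1.png');h=cv2.cvtColor(im,cv2.COLOR_BGR2HSV);print(h[145,325],h[175,355],h[175,298],h[130,260])
E
python3 hs.py w1
```

```text
[ 20 111 213] [ 20 109 212] [ 18 106 156] [ 18  63 220]
brass ((323.8572692871094, 174.79507446289062), (72.98957061767578, 74.79598236083984), 85.92133331298828)
60 (array([531.68, 144.23]), np.float64(39.96))
66 (array([530.4, 144.5]), np.float64(39.22))
72 (array([529.12, 144.77]), np.float64(38.47))
78 (array([527.85, 145.04]), np.float64(37.73))
84 (array([526.57, 145.31]), np.float64(36.99))
```

```bash
python3 - <<'E'
from h import *; import pickle
T=pickle.load(open("pics/w1.pkl","rb"))
c=np.array([[447,60],[60,355],[722,458],[405,490]])/5+[245,85]-.4
p=plane('wrist',c[:3],18,T);print(p.round(1),(p[1]+p[2])/2,np.linalg.norm(p[1]-p[2]),np.linalg.norm(p[0]-p[2]),np.linalg.norm(p[0]-p[1]))
for z in(88,92,96,100,104,108):print(z,plane('wrist',c[3:],z,T).round(1))
E
```

```text
[[455.5 184.7  18. ]
 [489.8  74.6  18. ]
 [567.7 217.6  18. ]] [528.72928968 146.08183348  18.        ] 162.7843239827207 116.86862732004226 115.33932407087738
88 [[532.8 144.7  88. ]]
92 [[531.8 144.9  92. ]]
96 [[530.9 145.1  96. ]]
100 [[529.9 145.3 100. ]]
104 [[529.  145.5 104. ]]
108 [[528.  145.7 108. ]]
```

Emit:
step_arm --pt "0 -18 -49 0 0 0" --pt "0 -18 -49 0 0 0" --pt "0 -18 -49 0 0 0" --pt "0 -18 -49 0 0 0" --pt "0 -18 -49 0 0 0" --pt "0 -18 -50 0 0 0" --pt "0 0 0 0 0 0"

```text
t: 2.45
eef_pos: [536.1, -179.8, 237.5]
tcp_rot: [1.852, 1.568, 3.09]
ft_force: [-0.8, 1.1, -0.7]
opening: 1.002
```

```bash
python3 snap.py wrist w2; python3 -c "
import cv2
im=cv2.imread('pics/w2.png');cv2.imwrite('pics/w2_c.png',cv2.resize(im[80:280,210:430],None,fx=3,fy=3,interpolation=cv2.INTER_CUBIC))"
```

```text
2.45 [ 536.1 -179.8  237.5] [1.8523 1.5676 3.0904] [-0.81  1.13 -0.73]
[[-3.200000e-03 -9.452000e-01  3.265000e-01  5.360584e+02]
 [ 2.000000e-04  3.265000e-01  9.452000e-01 -1.798055e+02]
 [-1.000000e+00  3.100000e-03 -9.000000e-04  2.374668e+02]
 [ 0.000000e+00  0.000000e+00  0.000000e+00  1.000000e+00]]
```

View pics/w2_c.png

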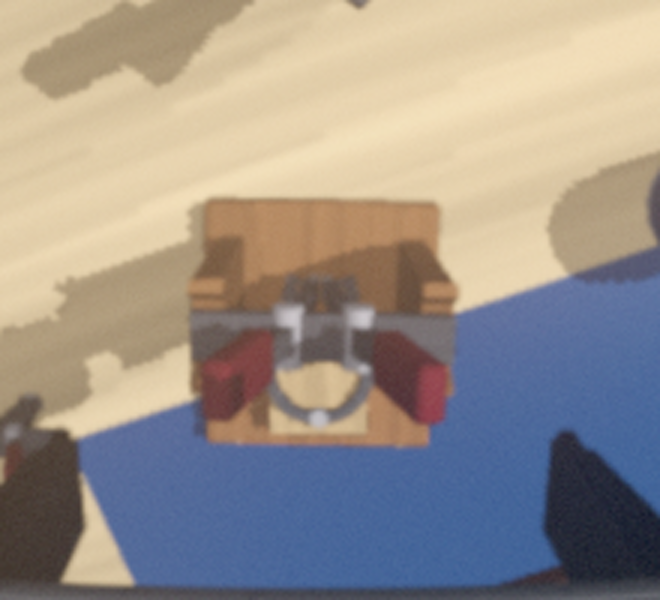

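```bash
python3 - <<'E'
from h import *; import pickle
T=pickle.load(open("pics/w2.pkl","rb"))
def P(c,z): return plane('wrist',np.atleast_2d(np.array(c)/3+[210,80]-.33),z,T)
yaw=-.352; ex=np.array([np.cos(yaw),np.sin(yaw)]); ey=np.array([-ex[1],ex[0]])
O=np.array([535.5,-178.7])
def show(n,c,z):
    p=P(c,z); q=(p[:,:2]-O)@np.c_[ex,ey]; print(n,p[:,:2].round(1).tolist(),'local',q.round(1).tolist(),'mean',q.mean(0).round(1))
show('base corners',[[207,200],[438,205],[430,446],[207,442]],12)
show('bar -x edge',[[190,312],[455,317]],103)
show('bar +x edge',[[192,360],[455,365]],103)
show('handle tops',[[217,383],[432,392]],160)
show('ring',[[321,377]],29)
show('ring inner bottom/outer bottom',[[319,408],[319,425]],29)
show('ring l/r outer',[[268,380],[373,380]],29)
show('ledge',[[270,433],[367,433]],25)
E
```

```text
base corners [[489.8, -210.1], [521.9, -123.0], [619.9, -156.7], [586.9, -246.8]] local [[-32.1, -45.3], [-32.0, 47.6], [71.6, 49.8], [71.7, -46.2]] mean [19.8  1.5]
bar -x edge [[514.4, -213.9], [542.8, -136.3]] local [[-7.7, -40.3], [-7.8, 42.3]] mean [-7.7  1. ]
bar +x edge [[529.2, -218.9], [557.8, -140.8]] local [[7.9, -39.9], [7.9, 43.3]] mean [7.9 1.7]
handle tops [[523.6, -202.0], [543.6, -151.3]] local [[-3.2, -26.0], [-1.9, 28.5]] mean [-2.5  1.2]
ring [[569.9, -189.3]] local [[36.0, 1.9]] mean [36.   1.9]
ring inner bottom/outer bottom [[582.1, -194.3], [589.0, -196.7]] local [[49.1, 1.4], [56.4, 1.5]] mean [52.8  1.5]
ring l/r outer [[564.2, -209.8], [577.9, -170.1]] local [[37.7, -19.3], [36.8, 22.7]] mean [37.2  1.7]
ledge [[587.2, -217.4], [600.2, -179.6]] local [[61.9, -18.5], [61.1, 21.4]] mean [61.5  1.5]
```

Emit:
step_arm --pt "0 0.8 2.3 0.0195 0 -0.003" --pt "15 0 0 0 0 0" --pt "0 0 0 0 0 0"

```text
t: 2.88
eef_pos: [535.9, -171.4, 221.4]
tcp_rot: [1.612, 1.57, 2.835]
ft_force: [-0.5, 0.1, 1.4]
opening: 0.999
```

```bash
python3 snap.py wrist w3; python3 -c "
import cv2
im=cv2.imread('pics/w3.png');cv2.imwrite('pics/w3_c.png',cv2.resize(im[80:280,210:430],None,fx=3,fy=3,interpolation=cv2.INTER_CUBIC))"
```

```text
2.875 [ 535.9 -171.4  221.4] [1.6122 1.5695 2.8349] [-0.52  0.09  1.44]
[[-1.200000e-03 -9.400000e-01  3.411000e-01  5.358758e+02]
 [ 4.000000e-04  3.411000e-01  9.400000e-01 -1.713874e+02]
 [-1.000000e+00  1.300000e-03 -1.000000e-04  2.213910e+02]
 [ 0.000000e+00  0.000000e+00  0.000000e+00  1.000000e+00]]
```

View pics/w3_c.png

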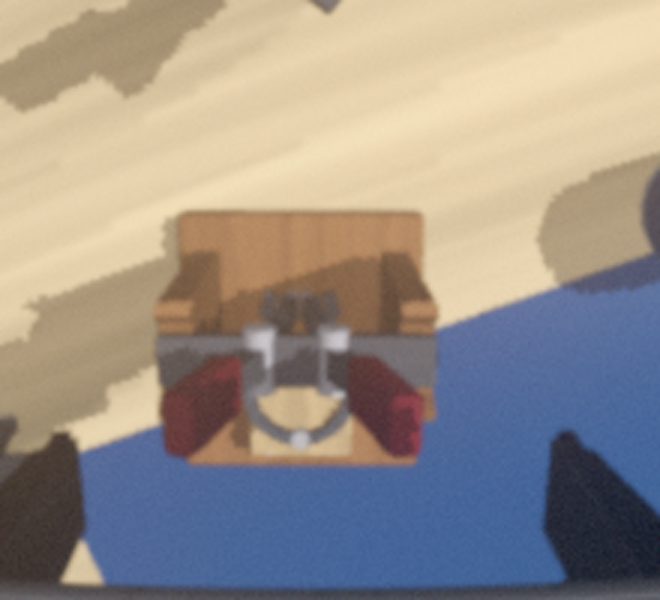

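```bash
python3 - <<'E'
from h import *
s=env.state();print(s['t'],s['eef_pos'],s['qvel'].round(4))
import pickle
T=pickle.load(open("pics/w3.pkl","rb"))
def P(c,z): return plane('wrist',np.atleast_2d(np.array(c)/3+[210,80]-.33),z,T)
yaw=-.349; ex=np.array([np.cos(yaw),np.sin(yaw)]); ey=np.array([-ex[1],ex[0]])
O=np.array([536.07,-177.42])
def show(n,c,z):
    p=P(c,z); q=(p[:,:2]-O)@np.c_[ex,ey]; print(n,'local',q.round(1).tolist(),'mean',q.mean(0).round(1))
show('base corners',[[178,212],[422,213],[415,465],[188,465]],12)
show('bar -x edge',[[157,335],[437,336]],103)
show('bar +x edge',[[158,386],[437,387]],103)
show('handle tops outer',[[165,435],[423,430]],160)
show('ring bottom',[[300,449]],29)
E
```

```text
2.925 [ 536.14924347 -171.57397618  222.05342992] [-0.0088 -0.0078 -0.0205  0.0006  0.0113 -0.0033]
base corners local [[-33.0, -47.5], [-32.6, 46.6], [71.9, 47.1], [72.2, -47.3]] mean [19.7 -0.3]
bar -x edge local [[-8.2, -41.5], [-8.0, 41.4]] mean [-8.1 -0.1]
bar +x edge local [[7.7, -41.9], [7.8, 42.0]] mean [7.8 0. ]
handle tops outer local [[1.3, -30.7], [-0.1, 31.1]] mean [0.6 0.2]
ring bottom local [[57.8, -0.4]] mean [57.8 -0.4]
```

Emit:
step_arm --pt "0 -2 -5.5 0.0035 0 0" --pt "0 0 0 0 0 0" --pt "0 0 0 0 0 0"

```text
t: 3.3
eef_pos: [536.5, -177.6, 222.4]
tcp_rot: [-1.986, 1.57, -0.767]
ft_force: [-0.2, 0.8, 0.0]
opening: 1.001
```

```bash
cat > d.py <<'E'
import sys
from h import *
s=env.state();T=T_tool(s); t=np.array([float(a) for a in sys.argv[1:4]]) if len(sys.argv)>3 else s['eef_pos']
print(round(s['t'],3),s['eef_pos'].round(2),'F',s['ft_force'].round(2),'M',s['moment'].round(2),'open',round(s['opening']*95.1,1)); print('toolx',T[:3,0].round(4),'yaw',np.round(np.arctan2(T[1,2],T[0,2])-np.pi/2,4),'qv',abs(s['qvel']).max().round(4))
print('tool shift to target',((t-s['eef_pos'])@T[:3,:3]).round(2))
E
python3 d.py 536.1 -177.4 148
```

```text
3.3 [ 536.47 -177.6   222.41] F [-0.23  0.76  0.  ] M [ 0.04 -0.05 -0.01] open 95.2
toolx [ 3.e-04 -3.e-04 -1.e+00] yaw -0.3513 qv 0.0049
tool shift to target [7.441e+01 4.500e-01 7.000e-02]
```

Emit:
step_arm --pt "30 0.4 0 0 0 0" --pt "30 0 0 0 0 0" --pt "0 0 0 0 0 0" --pt "0 0 0 0 0 0"

```text
t: 3.8
eef_pos: [536.9, -178.2, 163.0]
tcp_rot: [-1.686, 1.567, -0.467]
ft_force: [-0.5, 0.6, -0.4]
opening: 1.0
```

```bash
python3 d.py 536.1 -177.4 148; python3 snap.py wrist w4
```

```text
3.8 [ 536.94 -178.17  163.04] F [-0.53  0.61 -0.44] M [ 0.01 -0.02 -0.03] open 95.1
toolx [ 0.0033 -0.0016 -1.    ] yaw -0.3519 qv 0.006
tool shift to target [15.03  1.11  0.45]
3.8 [ 536.9 -178.2  163. ] [-1.6857  1.5672 -0.4669] [-0.53  0.61 -0.44]
[[ 3.300000e-03 -9.387000e-01  3.447000e-01  5.369351e+02]
 [-1.600000e-03  3.447000e-01  9.387000e-01 -1.781741e+02]
 [-1.000000e+00 -3.600000e-03 -4.000000e-04  1.630367e+02]
 [ 0.000000e+00  0.000000e+00  0.000000e+00  1.000000e+00]]
```

View pics/w4.png

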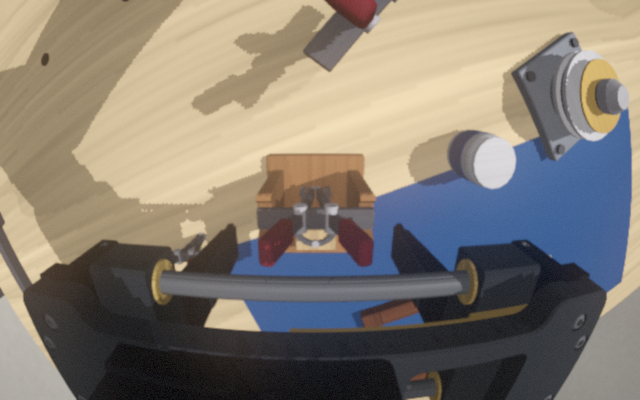

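Emit:
step_arm --pt "15 1.1 0.4 0 0 0.0036" --pt "0 0 0 0 0 0" --pt "0 0 0 0 0 0"

```text
t: 4.22
eef_pos: [536.5, -177.5, 148.6]
tcp_rot: [-1.847, 1.568, -0.628]
ft_force: [-0.1, 0.2, -0.3]
opening: 1.0
```

```bash
python3 d.py 536.1 -177.4 148
```

```text
4.225 [ 536.47 -177.54  148.59] F [-0.09  0.21 -0.27] M [ 0.03  0.01 -0.01] open 95.1
toolx [ 0.0019 -0.0014 -1.    ] yaw -0.3518 qv 0.0071
tool shift to target [0.59 0.39 0.01]
```

Emit:
step_arm --pt "0.5 0.3 0 0 0 0.002" --pt "0 0 0 0 0 0" --pt "0 0 0 0 0 0" --pt "0 0 0 0 0 0" --grip 30

```text
t: 4.72
eef_pos: [536.6, -177.6, 148.9]
tcp_rot: [-1.963, 1.569, -0.744]
ft_force: [-1.0, 1.4, 14.5]
opening: 0.637
```

```bash
python3 d.py 536.1 -177.4 148
```

```text
4.725 [ 536.57 -177.57  148.91] F [-1.    1.39 14.53] M [0.15 0.13 0.03] open 60.6
toolx [ 0.0013 -0.0012 -1.    ] yaw -0.3519 qv 0.0157
tool shift to target [ 0.91  0.5  -0.  ]
```

Emit:
step_arm --pt "0 0 0 0 0 0" --pt "0 0 0 0 0 0" --pt "0 0 0 0 0 0" --pt "0 0 0 0 0 0"

```text
t: 5.22
eef_pos: [537.5, -177.9, 152.2]
tcp_rot: [-1.721, 1.564, -0.502]
ft_force: [0.1, -0.9, -1.9]
opening: 0.351
```

```bash
python3 d.py 536.1 -177.4 148; python3 snap.py wrist w5
```

```text
5.225 [ 537.54 -177.88  152.22] F [ 0.07 -0.88 -1.87] M [ 0.03  0.01 -0.  ] open 33.3
toolx [ 0.0056 -0.0031 -1.    ] yaw -0.3518 qv 0.0073
tool shift to target [ 4.21  1.54 -0.04]
5.225 [ 537.5 -177.9  152.2] [-1.7214  1.5644 -0.5024] [ 0.07 -0.88 -1.87]
[[ 5.600000e-03 -9.387000e-01  3.446000e-01  5.375359e+02]
 [-3.100000e-03  3.446000e-01  9.387000e-01 -1.778820e+02]
 [-1.000000e+00 -6.300000e-03 -1.000000e-03  1.522245e+02]
 [ 0.000000e+00  0.000000e+00  0.000000e+00  1.000000e+00]]
```

View pics/w5.png

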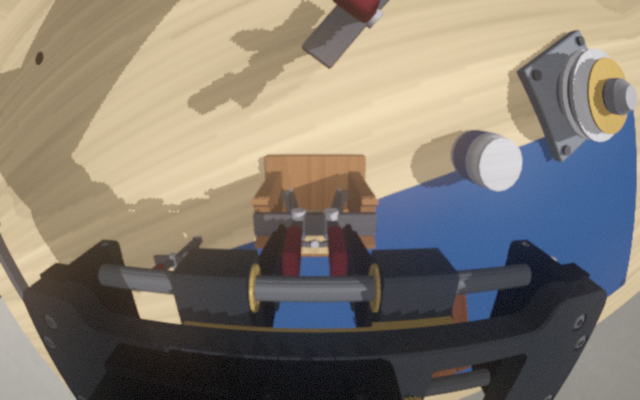

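```bash
python3 -c "
import cv2
im=cv2.imread('pics/w5.png');cv2.imwrite('pics/w5_c.png',cv2.resize(im[140:280,240:390],None,fx=4.2,fy=4.2,interpolation=cv2.INTER_CUBIC))"
```

```text
(no output)
```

View pics/w5_c.png

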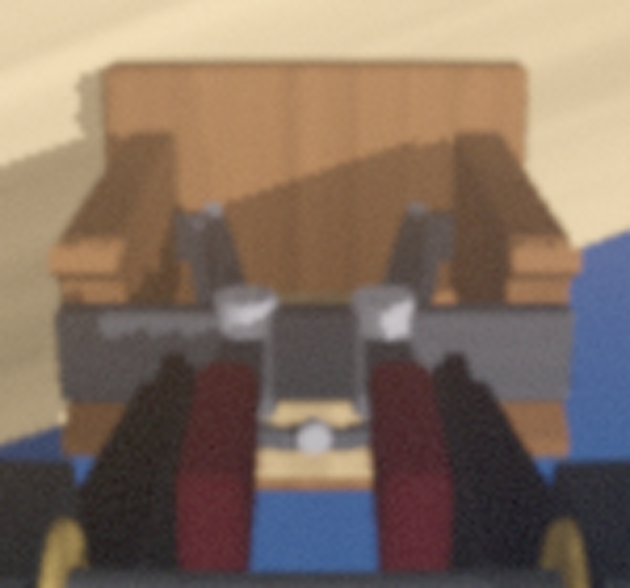

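```bash
python3 - <<'E'
from h import *; import pickle
T=pickle.load(open("pics/w5.pkl","rb"))
ex=np.array([np.cos(-.352),np.sin(-.352)]); ey=np.array([-ex[1],ex[0]]); O=np.array([536.07,-177.42])
def show(n,c,z):
    p=plane('wrist',np.atleast_2d(np.array(c)/4.2+[240,140]-.4),z,T); q=(p[:,:2]-O)@np.c_[ex,ey]; print(n,z,q.round(1).tolist(),'mean',q.mean(0).round(1),'w',np.linalg.norm(p[0]-p[1]).round(1))
show('base',[[107,63],[526,63]],12)
for z in(103,105,107,110):
  show('bar-x',[[58,307],[572,308]],z)
show('bar+x',[[62,398],[570,400]],103)
show('post tops',[[52,270],[580,270]],97+4)
E
```

```text
base 12 [[-33.2, -46.7], [-33.3, 46.6]] mean [-33.2  -0.1] w 93.3
bar-x 103 [[-7.8, -41.4], [-7.7, 40.8]] mean [-7.8 -0.3] w 82.2
bar-x 105 [[-8.5, -41.0], [-8.5, 40.4]] mean [-8.5 -0.3] w 81.3
bar-x 107 [[-9.2, -40.6], [-9.2, 39.9]] mean [-9.2 -0.3] w 80.5
bar-x 110 [[-10.3, -39.9], [-10.2, 39.3]] mean [-10.2  -0.3] w 79.2
bar+x 103 [[8.0, -41.8], [8.3, 41.5]] mean [ 8.2 -0.1] w 83.3
post tops 101 [[-13.4, -42.4], [-13.5, 42.1]] mean [-13.4  -0.2] w 84.6
```

Emit:
step_arm --pt "-5 0 0 0 0 0" --pt "-10 0 0 0 0 0" --pt "-20 0 0 0 0 0" --pt "-25 0 0 0 0 0" --pt "-25 0 0 0 0 0" --pt "-20 0 0 0 0 0" --pt "0 0 0 0 0 0"

```text
t: 6.15
eef_pos: [536.8, -177.5, 262.7]
tcp_rot: [-1.73, 1.565, -0.511]
ft_force: [0.2, 0.3, -2.4]
opening: 0.352
```

```bash
python3 d.py 505.5 154.1 257; python3 snap.py side s1; python3 -c "
import cv2
im=cv2.imread('pics/s1.png');cv2.imwrite('pics/s1_c.png',cv2.resize(im[50:240,270:450],None,fx=3,fy=3,interpolation=cv2.INTER_CUBIC))"
```

```text
6.15 [ 536.76 -177.47  262.74] F [ 0.25  0.29 -2.37] M [-0.03 -0.02  0.01] open 33.5
toolx [ 0.0053 -0.003  -1.    ] yaw -0.3518 qv 0.026
tool shift to target [  4.58 143.63 300.5 ]
6.15 [ 536.8 -177.5  262.7] [-1.7304  1.5647 -0.5113] [ 0.25  0.29 -2.37]
[[ 5.300000e-03 -9.388000e-01  3.446000e-01  5.367638e+02]
 [-3.000000e-03  3.445000e-01  9.388000e-01 -1.774746e+02]
 [-1.000000e+00 -6.000000e-03 -1.000000e-03  2.627355e+02]
 [ 0.000000e+00  0.000000e+00  0.000000e+00  1.000000e+00]]
```

View pics/s1_c.png

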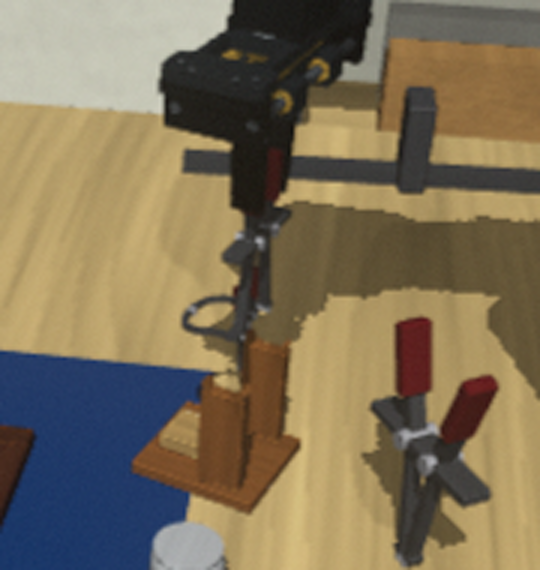

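Emit:
step_arm --pt "0 10 20 0 0 0" --pt "0 20 42 0 0 0" --pt "0 20 42 0 0 0" --pt "0 20 42 0 0 0" --pt "0 20 42 0 0 0" --pt "0 20 42 0 0 0" --pt "0 14 30 0 0 0" --pt "0 8 16 0 0 0"

```text
t: 7.2
eef_pos: [500.5, 142.6, 254.3]
tcp_rot: [1.903, 1.563, 3.121]
ft_force: [0.5, -0.8, -0.5]
opening: 0.354
```

Emit:
step_arm --pt "0 0 0 0 0 0" --pt "0 0 0 0 0 0"

```text
t: 7.45
eef_pos: [498.9, 144.3, 253.1]
tcp_rot: [1.935, 1.56, -3.127]
ft_force: [0.6, 0.3, -2.5]
opening: 0.353
```

```bash
python3 d.py 505.5 154.1 257
```

```text
7.45 [498.89 144.26 253.13] F [ 0.58  0.34 -2.51] M [ 0.01 -0.02  0.03] open 33.6
toolx [-1.070e-02 -2.000e-04 -9.999e-01] yaw -0.3498 qv 0.0103
tool shift to target [-3.95 -2.8  11.49]
```

Emit:
step_arm --pt "-4 -2.8 11.5 0.002 -0.003 -0.016" --pt "0 0 0 0 0 0" --pt "0 0 0 0 0 0"

```text
t: 7.82
eef_pos: [506.2, 153.6, 257.1]
tcp_rot: [-1.688, 1.564, -0.471]
ft_force: [0.0, 0.4, -1.6]
opening: 0.35
```

```bash
python3 d.py 505.5 154.1 257;python3 snap.py wrist w6; python3 snap.py side s2;python3 snap.py top t2; python3 -c "
import cv2
for n,a in(('w6',(80,280,210,430)),('s2',(180,350,270,450)),('t2',(180,320,160,320))):
  im=cv2.imread(f'pics/{n}.png');cv2.imwrite(f'pics/{n}_c.png',cv2.resize(im[a[0]:a[1],a[2]:a[3]],None,fx=3,fy=3,interpolation=cv2.INTER_CUBIC))"
```

```text
7.825 [506.17 153.55 257.13] F [ 0.02  0.43 -1.59] M [ 0.    0.07 -0.01] open 33.2
toolx [ 0.0062 -0.0032 -1.    ] yaw -0.354 qv 0.0078
tool shift to target [0.12 0.82 0.28]
7.825 [506.2 153.6 257.1] [-1.688   1.5638 -0.4712] [ 0.02  0.43 -1.59]
[[ 6.200000e-03 -9.380000e-01  3.466000e-01  5.061674e+02]
 [-3.200000e-03  3.466000e-01  9.380000e-01  1.535546e+02]
 [-1.000000e+00 -7.000000e-03 -8.000000e-04  2.571269e+02]
 [ 0.000000e+00  0.000000e+00  0.000000e+00  1.000000e+00]]
7.875 [506.2 153.5 257.2] [-1.6767  1.5637 -0.46  ] [ 0.21 -0.72 -1.75]
[[ 6.400000e-03 -9.379000e-01  3.467000e-01  5.062176e+02]
 [-3.200000e-03  3.467000e-01  9.380000e-01  1.535211e+02]
 [-1.000000e+00 -7.100000e-03 -8.000000e-04  2.571668e+02]
 [ 0.000000e+00  0.000000e+00  0.000000e+00  1.000000e+00]]
7.925 [506.2 153.5 257.1] [-1.6751  1.5637 -0.4584] [-0.03  0.63 -1.38]
[[ 6.300000e-03 -9.379000e-01  3.467000e-01  5.061654e+02]
 [-3.100000e-03  3.467000e-01  9.380000e-01  1.535271e+02]
 [-1.000000e+00 -7.000000e-03 -7.000000e-04  2.571489e+02]
 [ 0.000000e+00  0.000000e+00  0.000000e+00  1.000000e+00]]
```

View pics/w6_c.png

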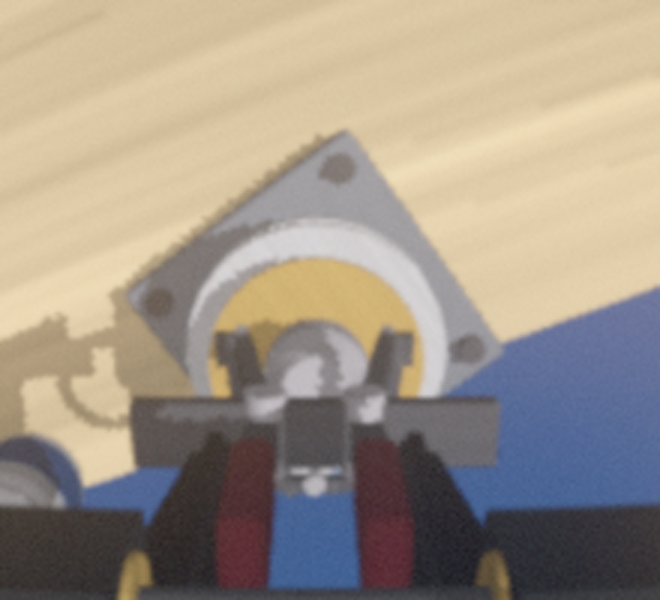

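View pics/s2_c.png

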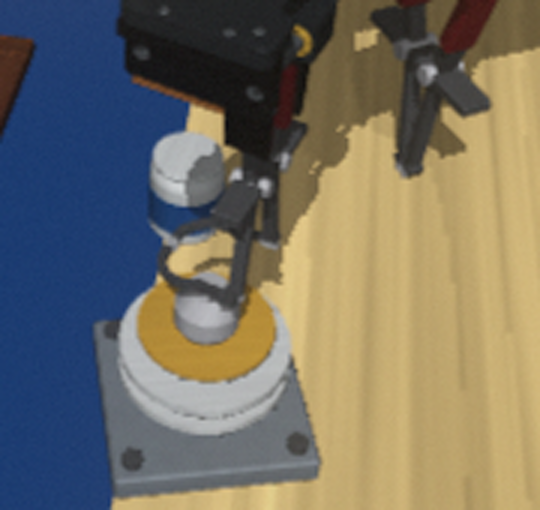

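View pics/t2_c.png

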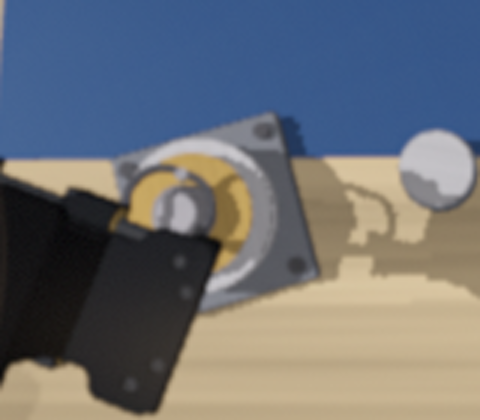

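```bash
python3 - <<'E'
from h import *; import pickle
T=pickle.load(open("pics/w6.pkl","rb")); T1=pickle.load(open("pics/w1.pkl","rb"))
yaw=-.354;ex=np.array([np.cos(yaw),np.sin(yaw)]); ey=np.array([-ex[1],ex[0]]); O=np.array([529,145.2])-26.5*ex
print(O)
def show(n,c,z):
    p=plane('wrist',np.atleast_2d(np.array(c)/3+[210,80]-.33),z,T); q=(p[:,:2]-O)@np.c_[ex,ey]; print(n,z,q.round(1).tolist(),'mean',q.mean(0).round(1),'w',np.linalg.norm(p[0]-p[-1]).round(1))
for z in (206,208,210):
  show('bar-x',[[131,400],[499,400]],z)
  show('bar+x',[[135,464],[499,464]],z)
show('foot',[[128,296],[503,351]],18)
show('foot',[[348,128],],18)
for z in(66,72.5,79): show('washer near rim',[[315,257]],z); show('washer l/r',[[203,380],[428,380]],z)
E
```

```text
[504.14316933 154.38629245]
bar-x 206 [[-6.2, -42.0], [-6.3, 41.2]] mean [-6.3 -0.4] w 83.2
bar+x 206 [[9.5, -42.1], [9.5, 42.3]] mean [9.5 0.1] w 84.4
bar-x 208 [[-6.9, -41.6], [-7.0, 40.8]] mean [-7.  -0.4] w 82.4
bar+x 208 [[8.7, -41.7], [8.6, 41.8]] mean [8.6 0.1] w 83.5
bar-x 210 [[-7.7, -41.2], [-7.7, 40.3]] mean [-7.7 -0.4] w 81.5
bar+x 210 [[7.8, -41.3], [7.7, 41.4]] mean [7.7 0.1] w 82.7
foot 18 [[13.2, -80.7], [37.7, 81.6]] mean [25.5  0.5] w 164.2
foot 18 [[-57.5, 13.0]] mean [-57.5  13. ] w 0.0
washer near rim 66 [[-12.4, -0.4]] mean [-12.4  -0.4] w 0.0
washer l/r 66 [[35.2, -43.2], [35.1, 42.8]] mean [35.1 -0.2] w 86.0
washer near rim 72.5 [[-13.6, -0.4]] mean [-13.6  -0.4] w 0.0
washer l/r 72.5 [[33.0, -42.4], [32.9, 41.9]] mean [33.  -0.2] w 84.3
washer near rim 79 [[-14.8, -0.4]] mean [-14.8  -0.4] w 0.0
washer l/r 79 [[30.9, -41.5], [30.8, 41.1]] mean [30.8 -0.2] w 82.6
```

Emit:
step_arm --pt "7 1 0.2 0 0 0" --pt "7 0 0 0 0 0" --pt "0 0 0 0 0 0" --pt "0 0 0 0 0 0"

```text
t: 8.48
eef_pos: [505.1, 153.8, 241.7]
tcp_rot: [-1.767, 1.565, -0.55]
ft_force: [-0.3, 0.2, -1.6]
opening: 0.348
```

```bash
python3 d.py 505.1 154.2 242
```

```text
8.475 [505.08 153.78 241.71] F [-0.28  0.2  -1.62] M [-0.04 -0.    0.01] open 33.1
toolx [ 0.0054 -0.0033 -1.    ] yaw -0.3544 qv 0.0046
tool shift to target [-0.3   0.12  0.4 ]
```

Emit:
step_arm --pt "6 0.1 0.3 0 0 0" --pt "6 0 0 0 0 0" --pt "0 0 0 0 0 0"

```text
t: 8.85
eef_pos: [505.2, 154.1, 228.9]
tcp_rot: [-1.763, 1.564, -0.547]
ft_force: [0.1, 0.7, -1.6]
opening: 0.35
```

```bash
python3 d.py 505.2 154.2 230; python3 snap.py top t3; python3 snap.py side s3; python3 -c "
import cv2
for n,a in(('s3',(250,330,310,390)),('t3',(220,290,190,260))):
  im=cv2.imread(f'pics/{n}.png');cv2.imwrite(f'pics/{n}_c.png',cv2.resize(im[a[0]:a[1],a[2]:a[3]],None,fx=7,fy=7,interpolation=cv2.INTER_CUBIC))"
```

```text
8.85 [505.17 154.06 228.86] F [ 0.14  0.69 -1.6 ] M [-0.04  0.04  0.03] open 33.2
toolx [ 0.0054 -0.0033 -1.    ] yaw -0.3544 qv 0.0053
tool shift to target [-1.14  0.01  0.14]
8.85 [505.2 154.1 228.9] [-1.7632  1.5644 -0.5468] [ 0.14  0.69 -1.6 ]
[[ 5.400000e-03 -9.378000e-01  3.470000e-01  5.051698e+02]
 [-3.300000e-03  3.470000e-01  9.379000e-01  1.540630e+02]
 [-1.000000e+00 -6.200000e-03 -1.200000e-03  2.288590e+02]
 [ 0.000000e+00  0.000000e+00  0.000000e+00  1.000000e+00]]
8.9 [505.3 154.1 229.1] [-1.7173  1.5641 -0.5009] [ 0.09 -0.63 -2.11]
[[ 5.900000e-03 -9.378000e-01  3.470000e-01  5.052984e+02]
 [-3.200000e-03  3.470000e-01  9.379000e-01  1.540940e+02]
 [-1.000000e+00 -6.600000e-03 -1.000000e-03  2.291479e+02]
 [ 0.000000e+00  0.000000e+00  0.000000e+00  1.000000e+00]]
```

View pics/t3_c.png

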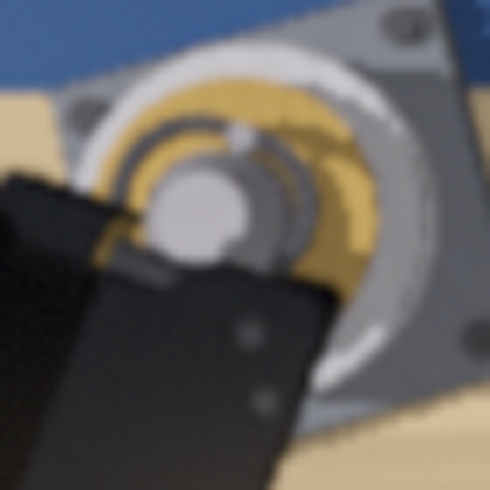

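View pics/s3_c.png

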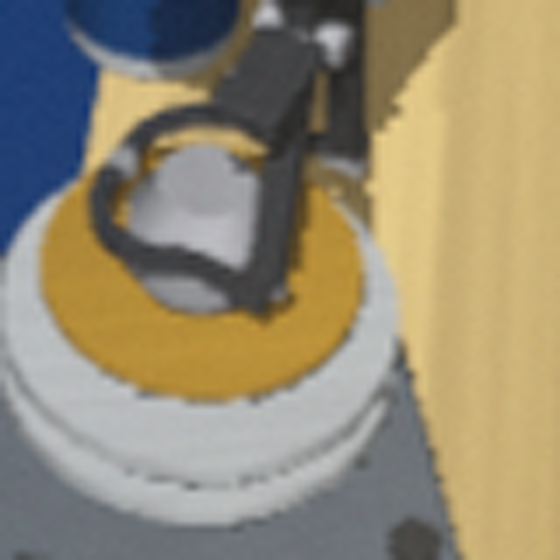

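Emit:
step_arm --pt "5 0 0.1 0 0 0" --pt "0 0 0 0 0 0" --pt "5 0 0 0 0 0" --pt "0 0 0 0 0 0" --pt "0 0 0 0 0 0"

```text
t: 9.57
eef_pos: [505.6, 154.2, 218.9]
tcp_rot: [-1.651, 1.563, -0.435]
ft_force: [0.8, -0.1, -2.1]
opening: 0.351
```

```bash
python3 d.py 505.2 154.2 218
```

```text
9.575 [505.59 154.2  218.85] F [ 0.81 -0.09 -2.11] M [-0.01 -0.06 -0.  ] open 33.3
toolx [ 0.0066 -0.0031 -1.    ] yaw -0.3544 qv 0.003
tool shift to target [ 0.85  0.37 -0.13]
```

Emit:
step_arm --pt "3 0.4 0 0 0 0.001" --pt "0 0 0 0 0 0" --pt "3 0 0 0 0 0" --pt "0 0 0 0 0 0"

```text
t: 10.07
eef_pos: [505.2, 154.3, 212.5]
tcp_rot: [-1.66, 1.564, -0.444]
ft_force: [-0.1, -0.3, -1.8]
opening: 0.35
```

```bash
python3 d.py 505.2 154.2 210
```

```text
10.075 [505.21 154.32 212.5 ] F [-0.11 -0.33 -1.79] M [ 0.05 -0.03 -0.02] open 33.3
toolx [ 0.0057 -0.0027 -1.    ] yaw -0.3544 qv 0.0052
tool shift to target [ 2.5  -0.02 -0.12]
```

Ring underside is at about 85 mm with no side load. I'll continue in small steps, watching Fz (hanging baseline about −1.8 N).

Emit:
step_arm --pt "2.5 0 0 0 0 0" --pt "0 0 0 0 0 0" --pt "2 0 0 0 0 0" --pt "0 0 0 0 0 0"

```text
t: 10.58
eef_pos: [505.3, 154.3, 207.7]
tcp_rot: [-1.64, 1.564, -0.424]
ft_force: [-0.6, -0.5, -0.9]
opening: 0.348
```

```bash
python3 d.py 505.2 154.2 205
```

```text
10.575 [505.29 154.33 207.74] F [-0.6  -0.5  -0.94] M [-0.01 -0.    0.03] open 33.1
toolx [ 0.0058 -0.0026 -1.    ] yaw -0.3544 qv 0.0056
tool shift to target [ 2.74  0.06 -0.16]
```

Emit:
step_arm --pt "1 0 0 0 0 0" --pt "0 0 0 0 0 0"

```text
t: 10.82
eef_pos: [505.3, 154.3, 206.7]
tcp_rot: [-1.641, 1.564, -0.425]
ft_force: [0.1, -0.1, -2.4]
opening: 0.35
```

Emit:
step_arm --pt "1 0 0 0 0 0" --pt "0 0 0 0 0 0"

```text
t: 11.08
eef_pos: [505.3, 154.3, 205.7]
tcp_rot: [-1.633, 1.564, -0.417]
ft_force: [0.3, 0.1, -2.1]
opening: 0.351
```

Emit:
step_arm --pt "0 0 0 0 0 0"

```text
t: 11.2
eef_pos: [505.4, 154.3, 205.7]
tcp_rot: [-1.625, 1.564, -0.408]
ft_force: [-0.5, -0.0, -2.0]
opening: 0.352
```

Emit:
step_arm --pt "1 0 0 0 0 0" --pt "0 0 0 0 0 0"

```text
t: 11.45
eef_pos: [505.3, 154.3, 204.6]
tcp_rot: [-1.628, 1.564, -0.411]
ft_force: [0.0, -0.1, -0.8]
opening: 0.353
```

Emit:
step_arm --pt "1 0 0 0 0 0" --pt "0 0 0 0 0 0"

```text
t: 11.7
eef_pos: [505.4, 154.3, 203.6]
tcp_rot: [-1.628, 1.564, -0.412]
ft_force: [-0.8, 0.1, -1.3]
opening: 0.347
```

Emit:
step_arm --pt "1 0 0 0 0 0" --pt "0 0 0 0 0 0"

```text
t: 11.95
eef_pos: [505.4, 154.3, 202.5]
tcp_rot: [-1.628, 1.564, -0.412]
ft_force: [0.1, -0.1, -3.1]
opening: 0.349
```

Emit:
step_arm --pt "1 0 0 0 0 0" --pt "0 0 0 0 0 0"

```text
t: 12.2
eef_pos: [505.5, 154.3, 201.6]
tcp_rot: [-1.602, 1.564, -0.386]
ft_force: [-0.3, -0.3, -0.2]
opening: 0.352
```

Emit:
step_arm --pt "1 0 0 0 0 0" --pt "0 0 0 0 0 0"

```text
t: 12.45
eef_pos: [505.5, 154.3, 200.7]
tcp_rot: [-1.585, 1.564, -0.368]
ft_force: [-0.9, 0.2, 0.3]
opening: 0.352
```

Emit:
step_arm --pt "1 0 0 0 0 0" --pt "0 0 0 0 0 0"

```text
t: 12.7
eef_pos: [505.5, 154.4, 199.9]
tcp_rot: [-1.565, 1.564, -0.349]
ft_force: [-1.7, 0.4, 2.2]
opening: 0.349
```

Emit:
step_arm --pt "0 0 0 0 0 0"

```text
t: 12.82
eef_pos: [505.5, 154.3, 199.9]
tcp_rot: [-1.568, 1.564, -0.351]
ft_force: [-1.6, 0.4, 1.9]
opening: 0.353
```

Emit:
step_arm --pt "0 0 0 0 0 0"

```text
t: 12.95
eef_pos: [505.5, 154.4, 200.0]
tcp_rot: [-1.563, 1.563, -0.347]
ft_force: [-0.7, 0.0, 2.3]
opening: 0.351
```

```bash
python3 d.py 505.2 154.2 200; python3 snap.py side s4; python3 d.py;python3 -c "
import cv2
for n,a in(('s4',(250,330,310,390)),):
  im=cv2.imread(f'pics/{n}.png');cv2.imwrite(f'pics/{n}_c.png',cv2.resize(im[a[0]:a[1],a[2]:a[3]],None,fx=7,fy=7,interpolation=cv2.INTER_CUBIC))"
```

```text
12.95 [505.54 154.35 199.99] F [-0.67  0.02  2.25] M [-0.09  0.22 -0.01] open 33.4
toolx [ 0.0069 -0.0025 -1.    ] yaw -0.3543 qv 0.0012
tool shift to target [-0.01  0.26 -0.26]
12.95 [505.5 154.4 200. ] [-1.5634  1.5635 -0.347 ] [-0.67  0.02  2.25]
[[ 6.900000e-03 -9.378000e-01  3.470000e-01  5.055366e+02]
 [-2.500000e-03  3.470000e-01  9.379000e-01  1.543540e+02]
 [-1.000000e+00 -7.300000e-03  1.000000e-04  1.999883e+02]
 [ 0.000000e+00  0.000000e+00  0.000000e+00  1.000000e+00]]
13.0 [505.51 154.34 199.99] F [ 0.55 -0.68  1.32] M [-0.04  0.24  0.  ] open 33.6
toolx [ 0.0068 -0.0025 -1.    ] yaw -0.3544 qv 0.0016
tool shift to target [0. 0. 0.]
```

View pics/s4_c.png

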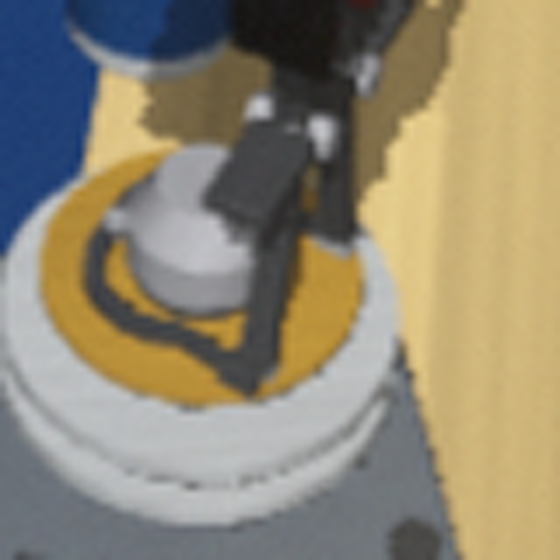

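Emit:
step_arm --pt "0 0 0 0 0 0" --pt "0 0 0 0 0 0" --grip 36

```text
t: 13.25
eef_pos: [505.8, 154.4, 200.1]
tcp_rot: [-1.526, 1.563, -0.31]
ft_force: [0.1, 0.1, 2.0]
opening: 0.377
```

Emit:
step_arm --pt "0 0 0 0 0 0"

```text
t: 13.38
eef_pos: [505.9, 154.4, 200.1]
tcp_rot: [-1.511, 1.563, -0.295]
ft_force: [0.1, -0.5, 2.0]
opening: 0.38
```

Emit:
step_arm --pt "0 0 0 0 0 0"

```text
t: 13.5
eef_pos: [505.9, 154.4, 200.1]
tcp_rot: [-1.511, 1.563, -0.294]
ft_force: [-0.6, -1.1, 2.3]
opening: 0.38
```

Emit:
step_arm --pt "0 0 0 0 0 0" --pt "0 0 0 0 0 0" --grip 38

```text
t: 13.75
eef_pos: [505.9, 154.4, 200.2]
tcp_rot: [-1.51, 1.563, -0.293]
ft_force: [0.3, 0.5, 2.1]
opening: 0.399
```

Emit:
step_arm --pt "0 0 0 0 0 0"

```text
t: 13.88
eef_pos: [505.9, 154.4, 200.1]
tcp_rot: [-1.514, 1.563, -0.297]
ft_force: [0.6, -0.8, 2.5]
opening: 0.402
```

Emit:
step_arm --pt "0 0 0 0 0 0"

```text
t: 14.0
eef_pos: [505.9, 154.3, 200.1]
tcp_rot: [-1.515, 1.563, -0.299]
ft_force: [-0.3, 0.7, 2.3]
opening: 0.399
```

Emit:
step_arm --pt "-0.4 0 0 0 0 0" --pt "0 0 0 0 0 0" --grip 40

```text
t: 14.25
eef_pos: [505.9, 154.4, 200.5]
tcp_rot: [-1.516, 1.563, -0.3]
ft_force: [-0.7, -0.4, 2.2]
opening: 0.422
```

Emit:
step_arm --pt "0 0 0 0 0 0"

```text
t: 14.38
eef_pos: [505.9, 154.4, 200.5]
tcp_rot: [-1.515, 1.563, -0.298]
ft_force: [-0.2, -0.4, 0.7]
opening: 0.419
```

Emit:
step_arm --pt "0 0 0 0 0 0"

```text
t: 14.5
eef_pos: [505.9, 154.4, 200.5]
tcp_rot: [-1.522, 1.563, -0.305]
ft_force: [0.2, -0.0, 1.8]
opening: 0.423
```

Mean Fz is about 1.6, so a net press of about 3.5 N (1.3 mm). I'll keep easing open.

Emit:
step_arm --pt "0 0 0 0 0 0" --pt "0 0 0 0 0 0" --grip 43

```text
t: 14.75
eef_pos: [505.9, 154.4, 200.5]
tcp_rot: [-1.521, 1.563, -0.304]
ft_force: [-0.8, -0.3, 1.9]
opening: 0.454
```

Emit:
step_arm --pt "0 0 0 0 0 0"

```text
t: 14.88
eef_pos: [505.9, 154.4, 200.5]
tcp_rot: [-1.518, 1.563, -0.302]
ft_force: [0.4, 0.5, 1.1]
opening: 0.454
```

Emit:
step_arm --pt "0 0 0 0 0 0"

```text
t: 15.0
eef_pos: [505.9, 154.4, 200.5]
tcp_rot: [-1.522, 1.563, -0.306]
ft_force: [-0.0, 0.0, 1.5]
opening: 0.453
```

Emit:
step_arm --pt "0 0 0 0 0 0" --pt "0 0 0 0 0 0" --grip 46

```text
t: 15.25
eef_pos: [505.8, 154.3, 200.4]
tcp_rot: [-1.534, 1.563, -0.317]
ft_force: [0.4, 0.1, 1.2]
opening: 0.484
```

Emit:
step_arm --pt "0 0 0 0 0 0"

```text
t: 15.38
eef_pos: [505.8, 154.3, 200.4]
tcp_rot: [-1.531, 1.563, -0.314]
ft_force: [-0.2, 0.2, 0.6]
opening: 0.486
```

Emit:
step_arm --pt "0 0 0 0 0 0" --pt "0 0 0 0 0 0" --grip 50

```text
t: 15.62
eef_pos: [505.7, 154.3, 200.1]
tcp_rot: [-1.569, 1.563, -0.353]
ft_force: [-0.2, -0.1, -0.8]
opening: 0.522
```

Emit:
step_arm --pt "0 0 0 0 0 0"

```text
t: 15.75
eef_pos: [505.6, 154.3, 200.0]
tcp_rot: [-1.569, 1.564, -0.353]
ft_force: [0.2, 0.0, 0.1]
opening: 0.525
```

```bash
python3 snap.py side s5; python3 d.py;python3 -c "
import cv2
for n,a in(('s5',(250,330,310,390)),):
  im=cv2.imread(f'pics/{n}.png');cv2.imwrite(f'pics/{n}_c.png',cv2.resize(im[a[0]:a[1],a[2]:a[3]],None,fx=7,fy=7,interpolation=cv2.INTER_CUBIC))"
```

```text
15.75 [505.6 154.3 200. ] [-1.5691  1.5635 -0.3527] [0.19 0.02 0.1 ]
[[ 6.800000e-03 -9.378000e-01  3.470000e-01  5.056210e+02]
 [-2.500000e-03  3.470000e-01  9.379000e-01  1.543291e+02]
 [-1.000000e+00 -7.300000e-03  0.000000e+00  2.000455e+02]
 [ 0.000000e+00  0.000000e+00  0.000000e+00  1.000000e+00]]
15.8 [505.63 154.33 200.05] F [-0.42 -0.25 -0.83] M [-0.    0.04  0.02] open 50.2
toolx [ 0.0069 -0.0025 -1.    ] yaw -0.3543 qv 0.0016
tool shift to target [0. 0. 0.]
```

View pics/s5_c.png

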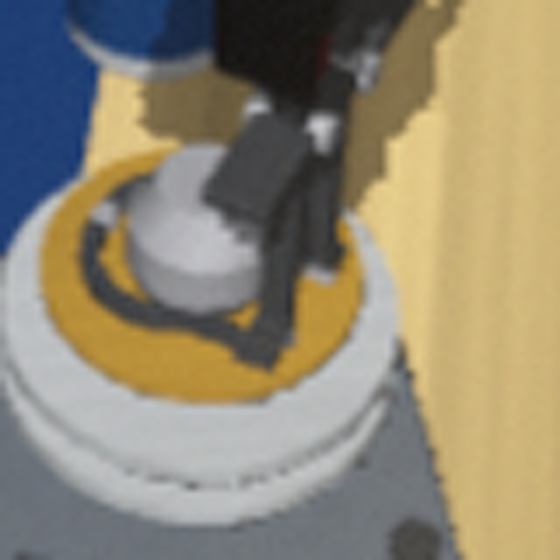

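Emit:
step_arm --pt "0.7 0 0 0 0 0" --pt "0 0 0 0 0 0"

```text
t: 16.05
eef_pos: [505.9, 154.3, 199.6]
tcp_rot: [-1.53, 1.563, -0.314]
ft_force: [-0.6, -1.0, 2.0]
opening: 0.529
```

Emit:
step_arm --pt "0 0 0 0 0 0"

```text
t: 16.18
eef_pos: [505.9, 154.3, 199.7]
tcp_rot: [-1.524, 1.563, -0.307]
ft_force: [-0.6, -0.1, 1.7]
opening: 0.523
```

Emit:
step_arm --pt "0 0 0 0 0 0"

```text
t: 16.3
eef_pos: [505.9, 154.3, 199.8]
tcp_rot: [-1.522, 1.563, -0.306]
ft_force: [-0.8, 0.4, 1.1]
opening: 0.525
```

Emit:
step_arm --pt "0.3 0 0 0 0 0" --pt "0 0 0 0 0 0" --pt "0 0 0 0 0 0" --grip 52

```text
t: 16.68
eef_pos: [506.0, 154.4, 199.5]
tcp_rot: [-1.505, 1.562, -0.288]
ft_force: [-0.2, -0.3, 2.1]
opening: 0.547
```

Emit:
step_arm --pt "0 0 0 0 0 0"

```text
t: 16.8
eef_pos: [506.0, 154.4, 199.5]
tcp_rot: [-1.5, 1.562, -0.284]
ft_force: [0.2, -0.4, 1.8]
opening: 0.549
```

```bash
python3 snap.py side s6; python3 snap.py top t6; python3 d.py;python3 -c "
import cv2
for n,a in(('s6',(250,330,310,390)),('t6',(220,290,190,260))):
  im=cv2.imread(f'pics/{n}.png');cv2.imwrite(f'pics/{n}_c.png',cv2.resize(im[a[0]:a[1],a[2]:a[3]],None,fx=7,fy=7,interpolation=cv2.INTER_CUBIC))"
```

```text
16.8 [506.  154.4 199.5] [-1.5003  1.5624 -0.2838] [ 0.23 -0.36  1.77]
[[ 8.100000e-03 -9.378000e-01  3.470000e-01  5.059813e+02]
 [-2.400000e-03  3.470000e-01  9.379000e-01  1.543763e+02]
 [-1.000000e+00 -8.400000e-03  6.000000e-04  1.995104e+02]
 [ 0.000000e+00  0.000000e+00  0.000000e+00  1.000000e+00]]
16.85 [506.  154.4 199.5] [-1.503   1.5624 -0.2865] [-0.18  0.44  1.51]
[[ 8.100000e-03 -9.378000e-01  3.470000e-01  5.059795e+02]
 [-2.400000e-03  3.470000e-01  9.379000e-01  1.543665e+02]
 [-1.000000e+00 -8.400000e-03  6.000000e-04  1.994920e+02]
 [ 0.000000e+00  0.000000e+00  0.000000e+00  1.000000e+00]]
16.9 [505.96 154.36 199.51] F [-0.11 -1.53  1.47] M [-0.   -0.01 -0.  ] open 51.8
toolx [ 0.008  -0.0024 -1.    ] yaw -0.3543 qv 0.0016
tool shift to target [0. 0. 0.]
```

View pics/s6_c.png

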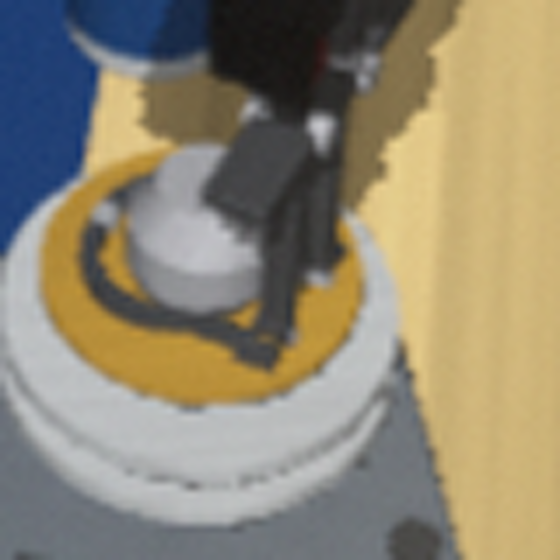

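View pics/t6_c.png

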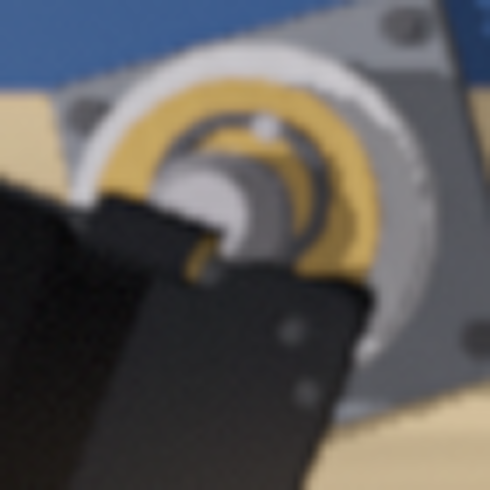

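```bash
python3 snap.py wrist w7 >/dev/null; python3 -c "
import cv2
n='w7';a=(150,250,255,375)
im=cv2.imread(f'pics/{n}.png');cv2.imwrite(f'pics/{n}_c.png',cv2.resize(im[a[0]:a[1],a[2]:a[3]],None,fx=6,fy=6,interpolation=cv2.INTER_CUBIC))
im=cv2.imread('pics/s6.png');cv2.imwrite('pics/s6_d.png',cv2.resize(im[262:312,316:366],None,fx=12,fy=12,interpolation=cv2.INTER_CUBIC))"
```

```text
(no output)
```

View pics/w7_c.png

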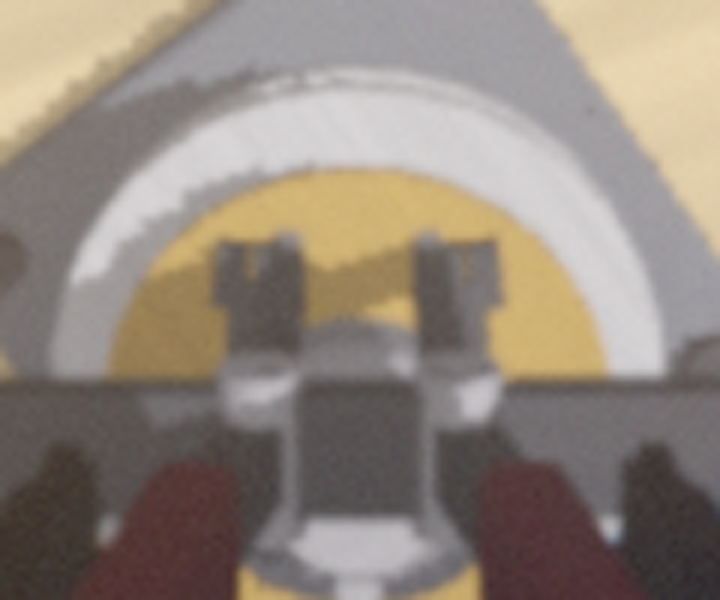

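View pics/s6_d.png

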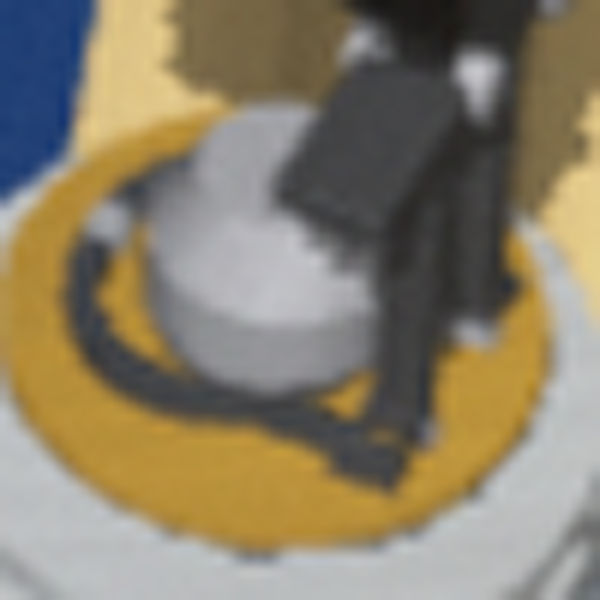

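```bash
python3 - <<'E'
from h import *; import pickle
T=pickle.load(open("pics/w7.pkl","rb"))
ex=np.array([np.cos(-.354),np.sin(-.354)]); ey=np.array([-ex[1],ex[0]]); O=np.array([529,145.2])
def show(n,c,z):
    p=plane('wrist',np.atleast_2d(np.array(c)/6+[255,150]-.4),z,T); q=(p[:,:2]-O)@np.c_[ex,ey]; print(n,z,q.round(1).tolist())
for z in (74,79,84):
  show('ear inner',[[245,262],[472,262]],z)
  show('ear outer',[[213,270],[500,270]],z)
  show('ear back edge',[[225,240],[485,240]],z)
  show('washer edge',[[360,168]],z)
E
```

```text
ear inner 74 [[-25.9, -17.0], [-25.9, 17.3]]
ear outer 74 [[-24.6, -21.9], [-24.6, 21.6]]
ear back edge 74 [[-29.3, -20.0], [-29.3, 19.2]]
washer edge 74 [[-40.4, 0.4]]
ear inner 79 [[-27.3, -16.7], [-27.3, 17.0]]
ear outer 79 [[-26.1, -21.5], [-26.1, 21.2]]
ear back edge 79 [[-30.7, -19.6], [-30.7, 18.9]]
washer edge 79 [[-41.6, 0.4]]
ear inner 84 [[-28.7, -16.4], [-28.7, 16.7]]
ear outer 84 [[-27.5, -21.1], [-27.5, 20.8]]
ear back edge 84 [[-32.0, -19.2], [-32.0, 18.5]]
washer edge 84 [[-42.7, 0.4]]
```

```bash
python3 - <<'E'
from h import *
def brass(n,box):
    im=cv2.imread(f'pics/{n}.png');h=cv2.cvtColor(im,cv2.COLOR_BGR2HSV);m=cv2.inRange(h,(14,125,60),(30,255,255)) ;k=np.zeros_like(m);k[box[0]:box[1],box[2]:box[3]]=255;m&=k
    return m
for n,b in(('top0',(225,285,195,260)),('side0',(265,325,305,375))):
    m=brass(n,b);cs,_=cv2.findContours(m,cv2.RETR_EXTERNAL,cv2.CHAIN_APPROX_NONE);c=max(cs,key=cv2.contourArea);c=cv2.convexHull(c)
    print(n,cv2.fitEllipse(c),cv2.contourArea(c)); 
    im=cv2.imread(f'pics/{n}.png'); 
# ball patches
for n,(u,v) in(('t6',(228,238)),('s6',(325,281)),('top0',(397,223)),('t3',(224,239)),('s3',(328,272)),('s4',(327,281))):
    g=cv2.cvtColor(cv2.imread(f'pics/{n}.png'),cv2.COLOR_BGR2GRAY);print(n,u-4,v-4);print(g[v-4:v+5,u-4:u+5])
im=cv2.imread('pics/side0.png');cv2.imwrite('pics/s0_d.png',cv2.resize(im[175:215,315:365],None,fx=14,fy=14,interpolation=cv2.INTER_CUBIC))
E
```

```text
top0 ((223.06246948242188, 251.2915802001953), (38.640625, 40.152706146240234), 50.5186767578125) 1187.0
side0 ((338.4723205566406, 288.01434326171875), (36.59596252441406, 45.55903625488281), 95.96732330322266) 1289.5
t6 224 234
[[160 159 159 160 160 161 159 160 162]
 [145 145 148 154 156 158 158 159 161]
 [108 113 133 152 156 153 147 147 156]
 [100 114 149 169 169 151 123 118 137]
 [129 138 163 175 172 150 114  96 101]
 [157 160 167 172 166 145 117  95  85]
 [162 162 162 162 158 150 134 110  91]
 [149 147 146 146 145 145 140 119  99]
 [114 111 110 110 113 117 117 109  99]]
s6 321 277
[[141 140 142 139 116  82  68  87 102]
 [141 141 143 136 106  83  73  92 113]
 [137 140 147 157 150 119  88 104 125]
 [141 136 149 160 161 135 108 122 134]
 [138 112 120 142 149 132 121 139 142]
 [126  92  75  77 115 128 116 132 146]
 [110  74  70  61 106 133 116 111 137]
 [106  68  68  65 112 142 122 104 132]
 [104  68  66  89 126 143 124 106 115]]
top0 393 219
[[146 143 136 126 116 111 105  98  95]
 [130 131 136 136 134 132 125 118 114]
 [ 92 104 129 142 141 131 131 136 138]
 [ 81 101 133 145 140 117
[... 598 characters left out ...]
189 151  90  65  65  66]
 [194 191 191 156  91  63  59  63  95]
 [193 191 173 122  85  69  58  76 141]
 [196 183 159 138 126  86  60  90  90]
 [187 164 148 150 148 105  72  92  97]
 [145 114 123 142 143 110  78 112 134]
 [ 79  67  71 101 125 105  77  94 130]
 [ 68  71  65  80  98  93  84  95 133]
 [ 63  60  57  69  81  94 102 108 141]]
s4 323 277
[[143 143 143 139 106  89 102 114 126]
 [144 140 138 117  87  96 113 123 133]
 [139 139 137 116 104 115 122 136 142]
 [138 139 152 159 149 134 135 141 149]
 [137 125 140 160 153 144 144 148 154]
 [117  93 124 146 137 137 147 152 161]
 [ 90  67  76  97 102 110 139 158 166]
 [ 73  68  61 102 115 104 131 158 169]
 [ 69  66  70 115 123 106 116 148 168]]
```

View pics/s0_d.png

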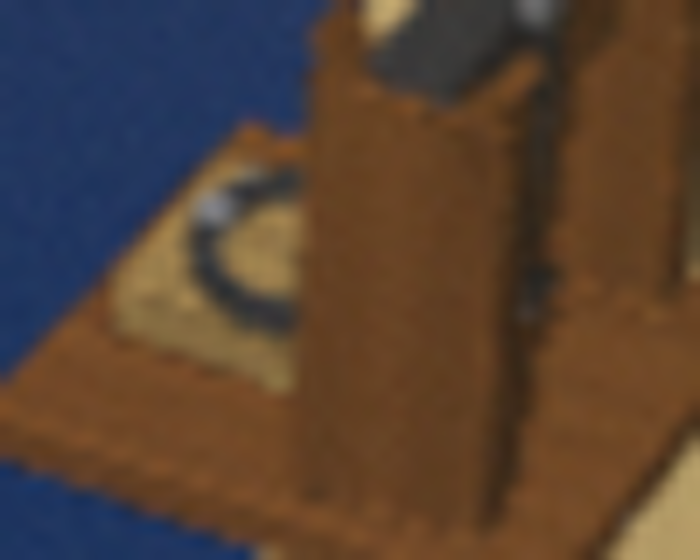

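```bash
python3 - <<'E'
from h import *
def t(n,a,b):
    p=tri([('top',[a],None),('side',[b],None)]); print(n,p.round(1),(proj('top',p)-a).round(2),(proj('side',p)-b).round(2))
t('ball0 (true z~29)',(396.3,222.3),(329.6,189.3))
t('ball3 z~103.7+2',(223.8,238.6),(327.3,272.6))
t('ball6',(227.1,237.8),(324.6,279.7))
t('washer rest',(223.06,251.29),(338.47,288.01))
E
```

```text
ball0 (true z~29) [ 586.1 -196.1   30.6] [[-0.   -0.02]] [[0.02 0.  ]]
ball3 z~103.7+2 [549.9 137.3 101. ] [[0.   0.47]] [[-0.5  -0.08]]
ball6 [553.4 136.4  81.5] [[0.   0.09]] [[-0.09 -0.02]]
washer rest [528.  145.1  74.7] [[-0.    0.16]] [[-0.17 -0.02]]
```

```bash
python3 - <<'E'
from h import *
ex=np.array([.938,-.347]);ey=np.array([.347,.938])
def zs(n,uv,xy):
    # least squares over z and ey-offset with ex fixed
    o,d=ray('side',uv); d=d[0]
    # point o+t d with ex-coordinate equal
    t=(xy@ex-o[:2]@ex)/(d[:2]@ex); p=o+t*d
    # alt: fix ey
    t2=(xy@ey-o[:2]@ey)/(d[:2]@ey); p2=o+t2*d
    print(n,'fix ex',p.round(1),'fix ey',p2.round(1))
zs('start',(329.6,189.3),np.array([536.1,-177.5])+53.3*ex)
zs('s3 hang TCPz229',(327.0,272.7),np.array([505.25-1.39,154.1+.28])+53.3*ex)
zs('s4 press TCPz200',(326.2,281),np.array([505.54-1.39,154.35+.28])+53.3*ex)
zs('s6',(324.6,279.7),np.array([553.4,136.4]))
E
```

```text
start fix ex [ 586.1 -196.    30.7] fix ey [ 586.1 -196.    30.7]
s3 hang TCPz229 fix ex [550.6 127.   89.5] fix ey [549.5 137.5 100.9]
s4 press TCPz200 fix ex [551.2 128.2  69.5] fix ey [550.2 137.6  80. ]
s6 fix ex [553.3 136.   81.1] fix ey [553.2 136.5  81.5]
```

```bash
python3 - <<'E'
from h import *
im=cv2.imread('pics/s6.png');cv2.imwrite('pics/s6_e.png',cv2.resize(im[284:312,318:358],None,fx=18,fy=18,interpolation=cv2.INTER_CUBIC))
ex=np.array([.938,-.347]);ey=np.array([.347,.938]);S=np.array([529,145.2])
for n,uv in(('ear bottom corner',(348.4,302.3)),('ear bottom left',(343.6,300.8))):
  for e in (20.5,21.5,22.5):
    o,d=ray('side',uv);d=d[0];t=((S@ey+e)-o[:2]@ey)/(d[:2]@ey);p=o+t*d;print(n,e,p.round(1),'ex',((p[:2]-S)@ex).round(1))
E
```

```text
ear bottom corner 20.5 [507.8 174.9  76.9] ex -30.2
ear bottom corner 21.5 [507.8 176.   78.2] ex -30.6
ear bottom corner 22.5 [507.8 177.   79.5] ex -31.0
ear bottom left 20.5 [516.1 171.8  75.4] ex -21.4
ear bottom left 21.5 [516.  172.9  76.7] ex -21.8
ear bottom left 22.5 [516. 174.  78.] ex -22.2
```

View pics/s6_e.png

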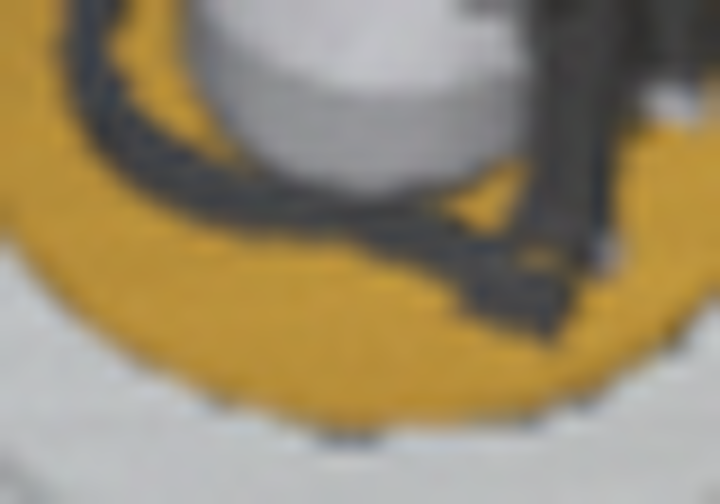

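Emit:
step_arm --pt "-1.2 0 0 0 0 0" --pt "0 0 0 0 0 0"

```text
t: 17.2
eef_pos: [505.6, 154.3, 200.4]
tcp_rot: [-1.558, 1.563, -0.341]
ft_force: [0.1, 0.6, -0.5]
opening: 0.548
```

Emit:
step_arm --pt "-0.2 0 0 0 0 0" --pt "-0.2 0 0 0 0 0" --grip 48

```text
t: 17.45
eef_pos: [505.5, 154.3, 200.5]
tcp_rot: [-1.61, 1.564, -0.394]
ft_force: [-0.2, 0.4, -0.8]
opening: 0.51
```

Emit:
step_arm --pt "-0.2 0 0 0 0 0" --pt "-0.2 0 0 0 0 0" --grip 44

```text
t: 17.7
eef_pos: [505.6, 154.3, 201.1]
tcp_rot: [-1.563, 1.563, -0.346]
ft_force: [-0.3, -0.2, 0.3]
opening: 0.468
```

Emit:
step_arm --pt "-0.5 0 0 0 0 0" --pt "-0.4 0 0 0 0 0" --grip 39

```text
t: 17.95
eef_pos: [505.6, 154.4, 202.1]
tcp_rot: [-1.562, 1.563, -0.346]
ft_force: [0.8, 0.3, -2.5]
opening: 0.413
```

Emit:
step_arm --pt "-0.4 0 0 0 0 0" --pt "-0.2 0 0 0 0 0" --pt "0 0 0 0 0 0" --grip 30

```text
t: 18.32
eef_pos: [505.5, 154.3, 202.5]
tcp_rot: [-1.607, 1.564, -0.391]
ft_force: [-0.0, -0.2, -1.6]
opening: 0.348
```

```bash
python3 d.py 505.2 154.3 202; python3 snap.py side s8|head -1; python3 snap.py top t8|head -1;python3 -c "
import cv2
for n,a in(('s8',(250,330,310,390)),('t8',(220,290,190,260))):
  im=cv2.imread(f'pics/{n}.png');cv2.imwrite(f'pics/{n}_c.png',cv2.resize(im[a[0]:a[1],a[2]:a[3]],None,fx=7,fy=7,interpolation=cv2.INTER_CUBIC))"
```

```text
18.325 [505.47 154.31 202.51] F [-0.02 -0.18 -1.55] M [ 0.03 -0.01 -0.01] open 33.1
toolx [ 0.0064 -0.0026 -1.    ] yaw -0.3544 qv 0.0015
tool shift to target [ 0.51  0.25 -0.1 ]
18.325 [505.5 154.3 202.5] [-1.6072  1.5639 -0.3908] [-0.02 -0.18 -1.55]
18.375 [505.4 154.3 202.5] [-1.6061  1.564  -0.3897] [ 0.09 -0.96 -2.19]
```

View pics/s8_c.png

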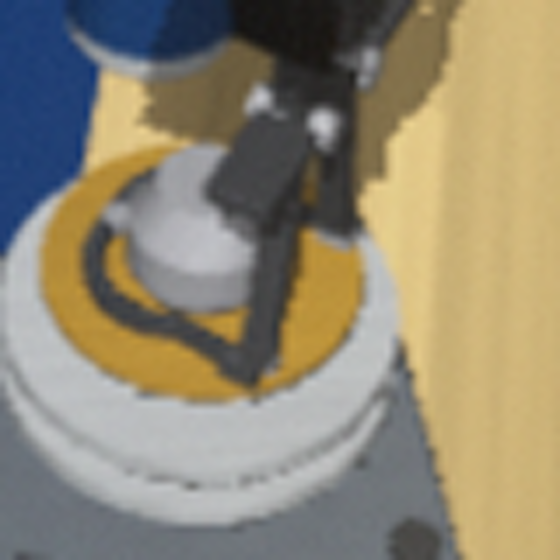

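View pics/t8_c.png

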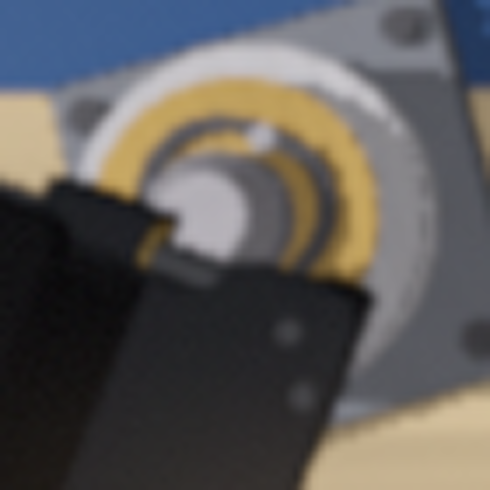

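```bash
python3 - <<'E'
from h import *
p=tri([('top',[(226.9,238.9)],None),('side',[(326.2,280.5)],None)]);print(p.round(1),(proj('top',p)-(226.9,238.9)).round(2))
E
```

```text
[550.9 137.   80.6] [[0.   0.32]]
```

Emit:
step_arm --pt "0.8 0.2 0 0 0 0" --pt "0 0 0 0 0 0"

```text
t: 18.68
eef_pos: [505.3, 154.4, 201.7]
tcp_rot: [-1.598, 1.564, -0.382]
ft_force: [0.6, 0.9, -0.6]
opening: 0.355
```

Emit:
step_arm --pt "0.6 0 0 0 0 0" --pt "0 0 0 0 0 0"

```text
t: 18.92
eef_pos: [505.3, 154.4, 201.2]
tcp_rot: [-1.587, 1.564, -0.37]
ft_force: [-0.5, -0.7, 1.1]
opening: 0.352
```

Emit:
step_arm --pt "0.6 0 0 0 0 0" --pt "0 0 0 0 0 0"

```text
t: 19.18
eef_pos: [505.3, 154.4, 200.7]
tcp_rot: [-1.579, 1.564, -0.363]
ft_force: [-0.6, -0.3, 0.7]
opening: 0.351
```

Emit:
step_arm --pt "0 0 0 0 0 0"

```text
t: 19.3
eef_pos: [505.4, 154.4, 200.8]
tcp_rot: [-1.58, 1.563, -0.364]
ft_force: [-0.2, -0.8, 0.7]
opening: 0.352
```

Emit:
step_arm --pt "0.7 0 0 0 0 0" --pt "0 0 0 0 0 0"

```text
t: 19.55
eef_pos: [505.4, 154.4, 200.2]
tcp_rot: [-1.568, 1.563, -0.351]
ft_force: [-1.2, -0.6, 1.2]
opening: 0.351
```

Emit:
step_arm --pt "0.5 0 0 0 0 0" --pt "0 0 0 0 0 0"

```text
t: 19.8
eef_pos: [505.4, 154.4, 199.7]
tcp_rot: [-1.565, 1.563, -0.349]
ft_force: [-1.1, -1.0, 2.3]
opening: 0.352
```

Emit:
step_arm --pt "0 0 0 0 0 0"

```text
t: 19.92
eef_pos: [505.4, 154.4, 199.8]
tcp_rot: [-1.566, 1.563, -0.35]
ft_force: [-1.4, 0.0, 2.1]
opening: 0.353
```

Emit:
step_arm --pt "0 0 0 0 0 0"

```text
t: 20.05
eef_pos: [505.4, 154.4, 199.8]
tcp_rot: [-1.564, 1.563, -0.348]
ft_force: [-0.8, -0.2, 2.2]
opening: 0.349
```

```bash
python3 d.py 505.2 154.3 202; python3 snap.py side s9|head -1; python3 snap.py wrist w9|head -1;python3 d.py; python3 -c "
import cv2
for n,a,f in(('s9',(262,312,316,366),12),('w9',(150,250,255,375),6)):
  im=cv2.imread(f'pics/{n}.png');cv2.imwrite(f'pics/{n}_c.png',cv2.resize(im[a[0]:a[1],a[2]:a[3]],None,fx=f,fy=f,interpolation=cv2.INTER_CUBIC))"
```

```text
20.05 [505.35 154.39 199.79] F [-0.79 -0.19  2.18] M [-0.05  0.23  0.02] open 33.2
toolx [ 0.007  -0.0026 -1.    ] yaw -0.3543 qv 0.001
tool shift to target [-2.21  0.1  -0.14]
20.05 [505.4 154.4 199.8] [-1.5643  1.5633 -0.3478] [-0.79 -0.19  2.18]
20.1 [505.4 154.4 199.8] [-1.5649  1.5633 -0.3485] [-1.17 -0.74  2.54]
20.15 [505.34 154.39 199.77] F [-0.94  0.    2.26] M [-0.1   0.24  0.03] open 33.4
toolx [ 0.007  -0.0026 -1.    ] yaw -0.3543 qv 0.0017
tool shift to target [0. 0. 0.]
```

View pics/s9_c.png

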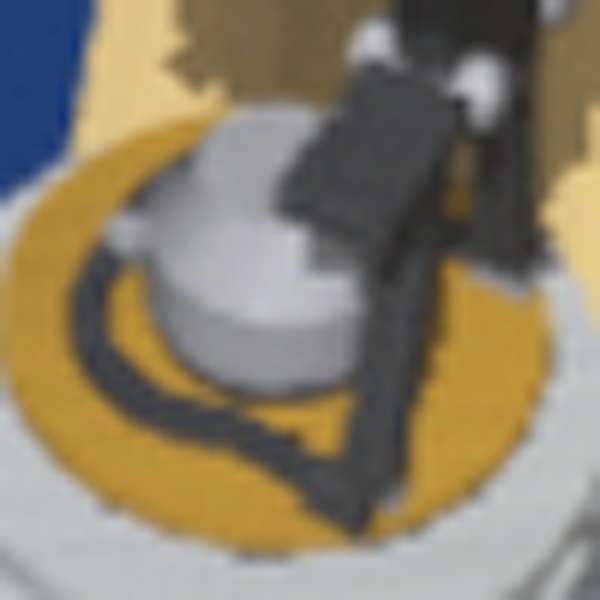

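View pics/w9_c.png

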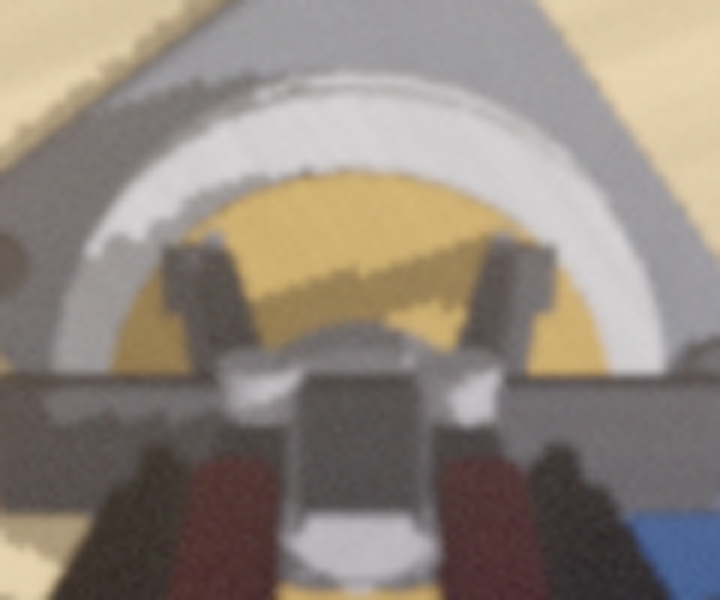

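```bash
python3 - <<'E'
from h import *; import pickle
ex=np.array([.938,-.347]);ey=np.array([.347,.938]);S=np.array([529,145.2])
def W(n,c,z):
    T=pickle.load(open(f"pics/{n}.pkl","rb"));p=plane('wrist',np.atleast_2d(np.array(c)/6+[255,150]-.4),z,T);return ((p[:,:2]-S)@np.c_[ex,ey]).round(1).tolist()
for z in(74,78):print('w9 ears outer',W('w9',[[163,280],[555,275]],z),'back',W('w9',[[190,245],[530,245]],z))
def side(n,uv,e):
    o,d=ray('side',uv);d=d[0];t=((S@ey+e)-o[:2]@ey)/(d[:2]@ey);p=o+t*d;print(n,e,p.round(1),'ex',((p[:2]-S)@ex).round(1))
ob=(-.5+.04)
for e in(26,27,28,29):side('s9 ear',(316+360/12+ob,262+530/12+ob),e)
for e in(20.5,21.5):side('s6 ear',(316+395/12+ob,262+490/12+ob),e)
for e in(-.5,0,.5):side('s9 ball',(316+125/12+ob,262+230/12+ob),e);side('s6 ball',(316+110/12+ob,262+218/12+ob),e)
E
```

```text
w9 ears outer [[-23.6, -29.8], [-24.4, 29.8]] back [[-29.1, -25.6], [-29.2, 25.8]]
w9 ears outer [[-24.8, -29.4], [-25.6, 29.3]] back [[-30.2, -25.2], [-30.3, 25.4]]
s9 ear 26 [511.9 179.2  72.6] ex -27.9
s9 ear 27 [511.9 180.3  73.9] ex -28.3
s9 ear 28 [511.8 181.4  75.2] ex -28.7
s9 ear 29 [511.8 182.5  76.6] ex -29.1
s6 ear 20.5 [507.7 174.9  76.8] ex -30.3
s6 ear 21.5 [507.7 176.   78.1] ex -30.7
s9 ball -0.5 [550.8 136.6  79.6] ex 23.4
s6 ball -0.5 [553.1 135.7  80.8] ex 25.9
s9 ball 0 [550.7 137.2  80.2] ex 23.2
s6 ball 0 [553.1 136.3  81.4] ex 25.7
s9 ball 0.5 [550.7 137.7  80.8] ex 22.9
s6 ball 0.5 [553.  136.9  82. ] ex 25.4
```

Emit:
step_arm --pt "-1.2 -1.6 0 0 0 0.02" --pt "0 0 0 0 0 0"

```text
t: 20.4
eef_pos: [507.3, 153.8, 201.0]
tcp_rot: [1.539, 1.557, 2.755]
ft_force: [0.2, 0.4, 0.6]
opening: 0.349
```

```bash
python3 d.py 505.2 154.3 200
```

```text
20.4 [507.29 153.84 201.04] F [0.21 0.4  0.63] M [ 0.02 -0.03 -0.01] open 33.2
toolx [-0.0124  0.005  -0.9999] yaw -0.3543 qv 0.0112
tool shift to target [ 1.07  2.11 -0.29]
```

Emit:
step_arm --pt "0.6 0.4 0 0 0 0" --pt "0 0 0 0 0 0"

```text
t: 20.65
eef_pos: [507.2, 153.9, 200.4]
tcp_rot: [1.526, 1.558, 2.742]
ft_force: [-0.9, -0.3, 0.2]
opening: 0.353
```

Emit:
step_arm --pt "0.5 0 0 0 0 0" --pt "0 0 0 0 0 0" --pt "0 0 0 0 0 0"

```text
t: 21.02
eef_pos: [507.1, 153.9, 200.0]
tcp_rot: [1.522, 1.558, 2.739]
ft_force: [-0.1, 0.1, 2.6]
opening: 0.349
```

```bash
python3 d.py 505.2 154.3 200; python3 snap.py side s10|head -1; python3 d.py|head -1;  python3 snap.py top t10|head -1; python3 d.py|head -1;python3 -c "
import cv2
for n,a,f in(('s10',(262,312,316,366),12),('t10',(220,270,200,250),12)):
  im=cv2.imread(f'pics/{n}.png');cv2.imwrite(f'pics/{n}_c.png',cv2.resize(im[a[0]:a[1],a[2]:a[3]],None,fx=f,fy=f,interpolation=cv2.INTER_CUBIC))"
```

```text
21.025 [507.14 153.93 200.01] F [-0.14  0.08  2.64] M [-0.16 -0.05  0.03] open 33.2
toolx [-0.0116  0.0049 -0.9999] yaw -0.3543 qv 0.0011
tool shift to target [ 0.04  1.95 -0.33]
21.025 [507.1 153.9 200. ] [1.5222 1.5582 2.7387] [-0.14  0.08  2.64]
21.075 [507.12 153.95 200.01] F [-0.22 -0.32  1.45] M [-0.13 -0.09  0.04] open 33.7
21.075 [507.1 153.9 200. ] [1.5194 1.5582 2.7359] [-0.22 -0.32  1.45]
21.125 [507.11 153.93 200.01] F [ 0.13 -0.56  1.76] M [-0.12 -0.02 -0.03] open 33.3
```

View pics/s10_c.png

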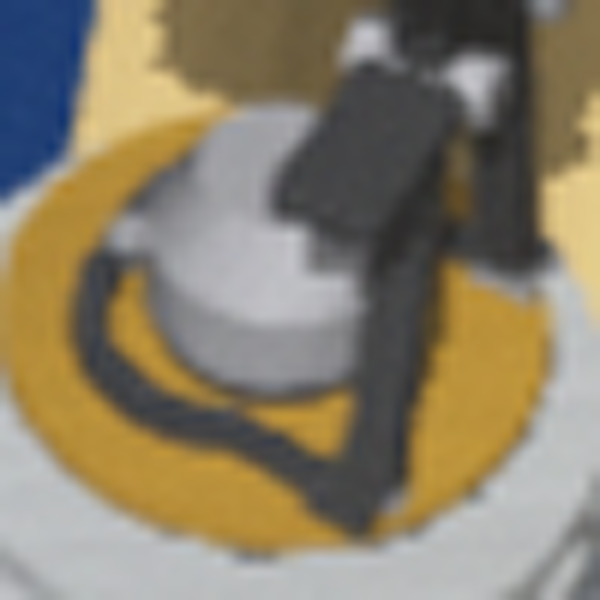

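View pics/t10_c.png

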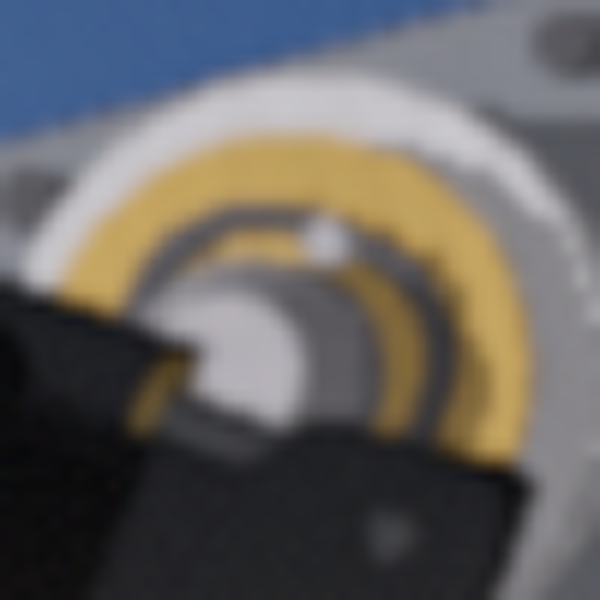

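Emit:
step_arm --pt "0.2 0 0 0 0 0" --pt "0 0 0 0 0 0" --grip 37

```text
t: 21.38
eef_pos: [507.0, 154.0, 199.8]
tcp_rot: [1.52, 1.558, 2.737]
ft_force: [0.6, 0.1, 2.8]
opening: 0.39
```

Emit:
step_arm --pt "0 0 0 0 0 0"

```text
t: 21.5
eef_pos: [507.0, 154.0, 199.8]
tcp_rot: [1.517, 1.558, 2.734]
ft_force: [0.0, 0.0, 3.0]
opening: 0.388
```

Emit:
step_arm --pt "0 0 0 0 0 0"

```text
t: 21.62
eef_pos: [507.0, 154.0, 199.8]
tcp_rot: [1.518, 1.558, 2.735]
ft_force: [0.4, -0.0, 2.5]
opening: 0.387
```

Emit:
step_arm --pt "-0.2 0 0 0 0 0" --pt "0 0 0 0 0 0" --grip 39

```text
t: 21.88
eef_pos: [507.0, 154.0, 200.0]
tcp_rot: [1.52, 1.558, 2.736]
ft_force: [-0.7, 0.1, 2.1]
opening: 0.412
```

Emit:
step_arm --pt "0 0 0 0 0 0"

```text
t: 22.0
eef_pos: [507.0, 154.0, 200.0]
tcp_rot: [1.52, 1.558, 2.736]
ft_force: [-0.6, -0.3, 2.1]
opening: 0.411
```

Emit:
step_arm --pt "0 0 0 0 0 0" --pt "0 0 0 0 0 0" --grip 42

```text
t: 22.25
eef_pos: [507.0, 154.0, 200.0]
tcp_rot: [1.518, 1.558, 2.734]
ft_force: [0.8, -0.9, 2.4]
opening: 0.438
```

Emit:
step_arm --pt "0 0 0 0 0 0"

```text
t: 22.38
eef_pos: [507.0, 154.0, 200.0]
tcp_rot: [1.523, 1.558, 2.739]
ft_force: [-0.8, 0.5, 1.4]
opening: 0.442
```

```bash
python3 d.py 505.2 154.3 200; python3 snap.py side s11|head -1; python3 snap.py wrist w11|head -1;python3 d.py|head -1;python3 -c "
import cv2
for n,a,f in(('s11',(262,312,316,366),12),('w11',(150,250,255,375),6)):
  im=cv2.imread(f'pics/{n}.png');cv2.imwrite(f'pics/{n}_c.png',cv2.resize(im[a[0]:a[1],a[2]:a[3]],None,fx=f,fy=f,interpolation=cv2.INTER_CUBIC))"
```

```text
22.375 [506.98 154.   199.99] F [-0.83  0.5   1.42] M [-0.02  0.02  0.02] open 42.1
toolx [-0.012   0.0051 -0.9999] yaw -0.3544 qv 0.0014
tool shift to target [ 0.01  1.77 -0.33]
22.375 [507. 154. 200.] [1.5228 1.5578 2.7393] [-0.83  0.5   1.42]
22.425 [507. 154. 200.] [1.5199 1.5578 2.7363] [-0.42  0.04  0.83]
22.475 [507. 154. 200.] F [0.6  0.85 1.91] M [ 0.01 -0.    0.03] open 42.2
```

View pics/s11_c.png

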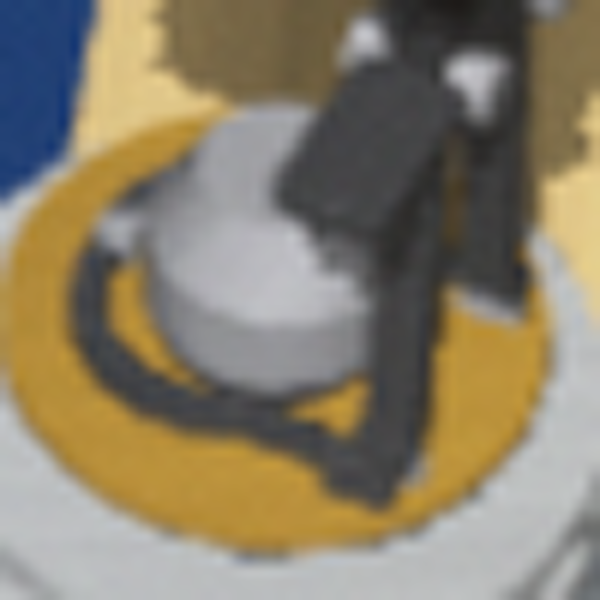

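View pics/w11_c.png

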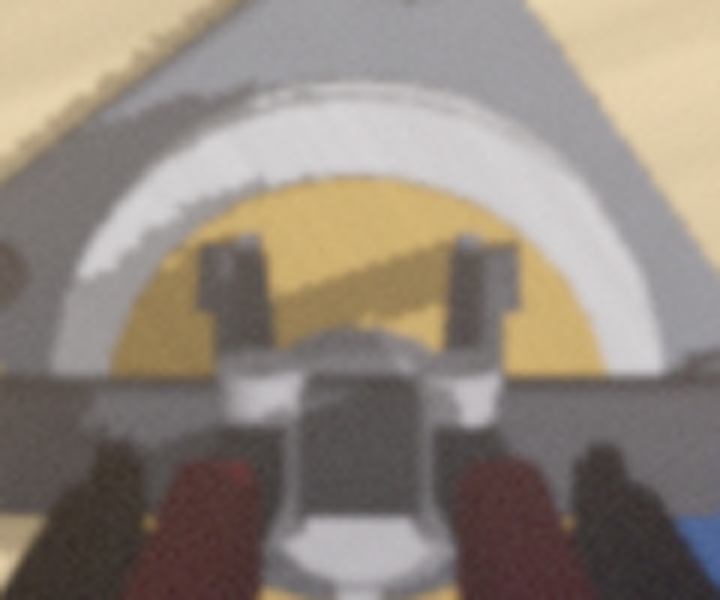

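Emit:
step_arm --pt "0.6 0 0 0 0 0" --pt "0 0 0 0 0 0"

```text
t: 22.72
eef_pos: [507.1, 154.0, 199.5]
tcp_rot: [1.507, 1.558, 2.723]
ft_force: [0.1, 0.1, 1.6]
opening: 0.447
```

Emit:
step_arm --pt "0.5 0 0 0 0 0" --pt "0 0 0 0 0 0"

```text
t: 22.98
eef_pos: [507.2, 154.0, 199.1]
tcp_rot: [1.496, 1.558, 2.713]
ft_force: [-0.7, -0.2, 4.2]
opening: 0.446
```

Emit:
step_arm --pt "0 0 0 0 0 0"

```text
t: 23.1
eef_pos: [507.2, 154.0, 199.2]
tcp_rot: [1.494, 1.559, 2.71]
ft_force: [-0.9, -0.2, 3.8]
opening: 0.445
```

```bash
python3 d.py 505.2 154.3 200
```

```text
23.1 [507.18 153.99 199.2 ] F [-0.87 -0.24  3.77] M [-0.11  0.02  0.04] open 42.3
toolx [-0.0112  0.0051 -0.9999] yaw -0.3543 qv 0.0018
tool shift to target [-0.78  1.97 -0.4 ]
```

Emit:
step_arm --pt "0 0 0 0 0 0" --pt "0 0 0 0 0 0" --grip 45

```text
t: 23.35
eef_pos: [507.2, 154.0, 199.2]
tcp_rot: [1.492, 1.559, 2.709]
ft_force: [-0.1, 0.2, 3.5]
opening: 0.474
```

Emit:
step_arm --pt "0 0 0 0 0 0" --pt "0 0 0 0 0 0" --grip 48

```text
t: 23.6
eef_pos: [507.0, 154.0, 199.0]
tcp_rot: [1.521, 1.558, 2.737]
ft_force: [-0.2, 0.2, 2.5]
opening: 0.502
```

```bash
python3 d.py 505.2 154.3 200; python3 snap.py side s12|head -1; python3 snap.py wrist w12|head -1;python3 d.py|head -1;python3 -c "
import cv2
for n,a,f in(('s12',(262,312,316,366),12),('w12',(150,250,255,375),6)):
  im=cv2.imread(f'pics/{n}.png');cv2.imwrite(f'pics/{n}_c.png',cv2.resize(im[a[0]:a[1],a[2]:a[3]],None,fx=f,fy=f,interpolation=cv2.INTER_CUBIC))"
```

```text
23.6 [507.02 153.95 198.96] F [-0.22  0.21  2.47] M [-0.09  0.01  0.02] open 47.7
toolx [-0.0117  0.005  -0.9999] yaw -0.3543 qv 0.0013
tool shift to target [-1.02  1.84 -0.31]
23.6 [507. 154. 199.] [1.5205 1.5581 2.737 ] [-0.22  0.21  2.47]
23.65 [507. 154. 199.] [1.5156 1.5581 2.732 ] [ 0.16 -0.21  2.5 ]
23.7 [507.04 153.96 198.99] F [-0.19 -0.28  2.21] M [-0.06  0.09 -0.02] open 48.0
```

View pics/s12_c.png

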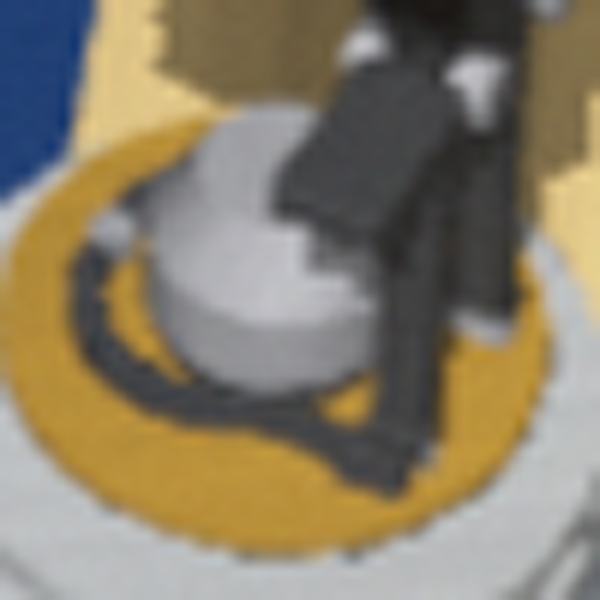

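View pics/w12_c.png

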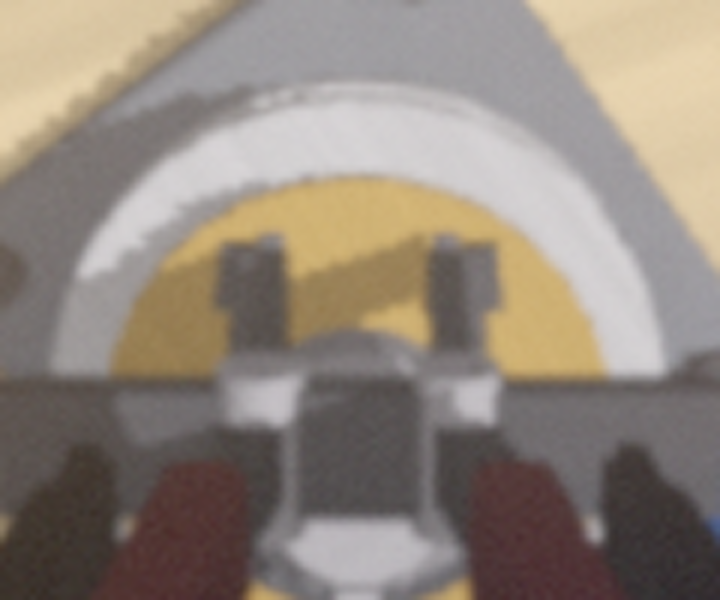

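Emit:
step_arm --pt "0.3 0 0 0 0 0" --pt "0.1 0 0 0 0 0" --grip 50

```text
t: 23.95
eef_pos: [507.1, 154.0, 198.6]
tcp_rot: [1.499, 1.558, 2.716]
ft_force: [-0.0, 0.2, 3.4]
opening: 0.531
```

Emit:
step_arm --pt "0 0 0 0 0 0"

```text
t: 24.08
eef_pos: [507.2, 154.0, 198.7]
tcp_rot: [1.49, 1.558, 2.707]
ft_force: [-0.2, -0.7, 2.3]
opening: 0.529
```

```bash
python3 d.py 505.2 154.3 200; python3 snap.py wrist w13|head -1;python3 d.py|head -1;python3 -c "
import cv2
for n,a,f in(('w13',(150,250,255,375),6),):
  im=cv2.imread(f'pics/{n}.png');cv2.imwrite(f'pics/{n}_c.png',cv2.resize(im[a[0]:a[1],a[2]:a[3]],None,fx=f,fy=f,interpolation=cv2.INTER_CUBIC))"
```

```text
24.075 [507.17 154.04 198.69] F [-0.24 -0.67  2.27] M [-0.06 -0.02 -0.01] open 50.3
toolx [-0.0112  0.0052 -0.9999] yaw -0.3543 qv 0.0008
tool shift to target [-1.29  1.96 -0.44]
24.075 [507.2 154.  198.7] [1.4901 1.5584 2.7066] [-0.24 -0.67  2.27]
24.125 [507.18 154.03 198.68] F [-0.11  0.7   3.88] M [-0.09  0.05  0.01] open 50.1
```

View pics/w13_c.png

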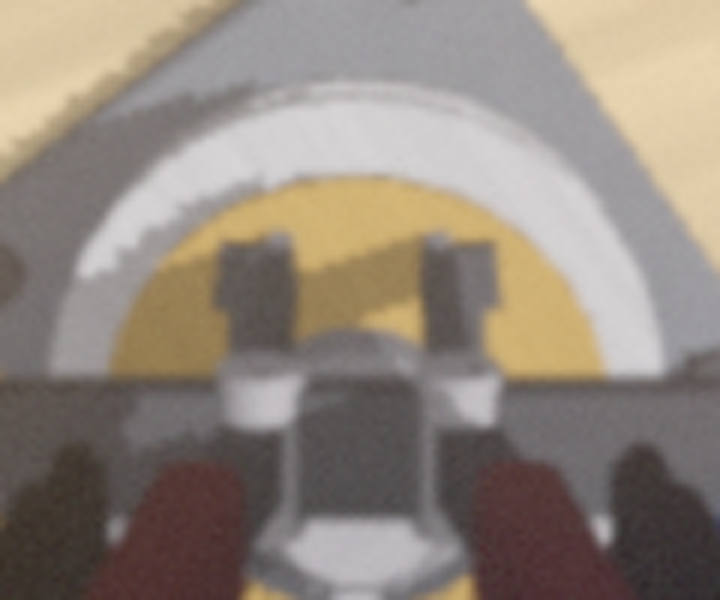

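```bash
python3 -c "
from h import *
ims=[]
im=env.read_camera('side');cv2.imwrite('pics/s13.png',im[:,:,::-1])
for n in ('side0','s6','s12','s13'):
  im=cv2.imread(f'pics/{n}.png')[276:304,324:352];ims.append(cv2.resize(im,None,fx=14,fy=14,interpolation=cv2.INTER_CUBIC)); g=cv2.cvtColor(cv2.imread(f'pics/{n}.png'),cv2.COLOR_BGR2GRAY); print(n); print(g[284:300,334:345])
o=np.vstack([np.hstack(ims[:2]),np.hstack(ims[2:])]);cv2.imwrite('pics/cmp.png',cv2.resize(o,(600,600)))
"
```

```text
side0
[[150 153 156 158 159 160 160 158 156 147 145]
 [152 153 156 158 161 163 162 157 155 150 144]
 [154 153 156 159 162 161 159 158 156 149 144]
 [145 154 157 161 164 160 160 160 153 149 139]
 [127 136 150 156 154 154 153 151 146 133 123]
 [121 123 124 128 133 131 130 127 120 116 111]
 [122 121 123 125 122 124 123 121 118 115 111]
 [118 123 122 123 123 122 124 120 119 115 110]
 [117 121 125 123 124 125 121 120 118 116 107]
 [105 111 113 117 120 117 116 110 107 108  98]
 [ 99  94  96 100 105 104  93  87  90  93 114]
 [124 121 114 110 109 110 110 116 123 123 124]
 [120 119 120 122 121 121 123 125 121 123 122]
 [122 124 121 121 122 124 122 124 123 123 122]
 [122 121 122 124 123 124 125 125 123 124 124]
 [123 121 123 124 123 125 126 124 124 125 127]]
s6
[[179 182 186 188 189 191 191 190 185 155 125]
 [181 183 184 187 191 192 191 189 185 178 171]
 [181 186 183 188 194 192 192 188 184 178 171]
 [177 182 186 191 192 189 189 186 183 174 165]
 [149 163 176 184 186 185 181 179 176 160 150]
 [145 148 148 152 158 156 157 154 146 139 134]
 [146 148 148 150 149 148 148 145 143 138 133]
 [146 146
[... 1228 characters left out ...]
 184 186 186 191 193 191 189 185 178 172]
 [183 184 184 189 193 190 191 190 185 178 171]
 [175 181 188 194 192 192 190 186 182 176 167]
 [150 163 178 184 187 184 181 179 174 160 147]
 [145 146 146 153 157 157 155 153 147 139 135]
 [145 145 148 149 149 150 146 145 142 137 132]
 [144 147 147 148 150 150 148 146 141 138 132]
 [143 146 148 150 150 149 147 145 141 140 128]
 [119 133 138 142 145 142 137 133 129 124 101]
 [ 67  77  92 111 115 110  97  88  86  80  91]
 [ 72  68  74  75  70  69  69  67  85 111 136]
 [ 70  68  71  72  69  69  68  72  76 112 134]
 [ 86  84  87  77  68  68  70  70  69  70  76]
 [132 131 132 119 101  91  78  69  68  69  71]
 [146 148 150 148 147 142 121  95  77  72  71]]
```

View pics/cmp.png

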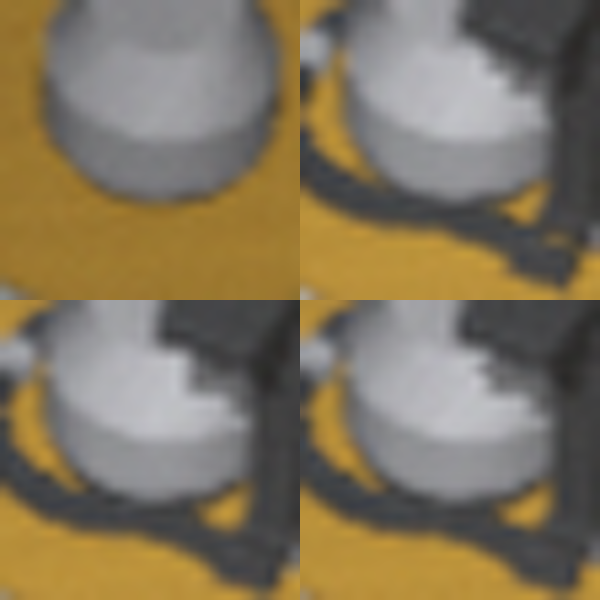

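```bash
python3 - <<'E'
from h import *
S=np.array([528.5,145.2]);d=np.array([496-529,661-145.]);d/=np.linalg.norm(d)
def row(r,z): return proj('side',np.r_[S+r*d,z])[0]
for z in (76,78,80,82): print('cyl bottom',z,row(18.8,z).round(2),'break',row(18.8,z+13.5).round(2))
for z in (70,72,74,76,78): print('ring outer bottom',z,row(23.8,z).round(2),'top outer',row(23.8,z+4).round(2),'washer edge',row(40,z).round(2))
for z in (98,100,102,104,106):print('top edge near',z,row(12,z).round(2))
E
python3 - <<'E'
import cv2
g=cv2.cvtColor(cv2.imread('pics/side0.png'),cv2.COLOR_BGR2GRAY);print(g[268:316,338])
g=cv2.cvtColor(cv2.imread('pics/s12.png'),cv2.COLOR_BGR2GRAY);print(g[290:316,336:339].T)
g=cv2.cvtColor(cv2.imread('pics/s6.png'),cv2.COLOR_BGR2GRAY);print(g[290:316,336:339].T)
E
```

```text
cyl bottom 76 [337.48 296.02] break [337.84 290.68]
cyl bottom 78 [337.53 295.23] break [337.89 289.88]
cyl bottom 80 [337.58 294.45] break [337.94 289.08]
cyl bottom 82 [337.64 293.66] break [338.   288.28]
ring outer bottom 70 [337.16 300.67] top outer [337.27 299.12] washer edge [336.65 308.37]
ring outer bottom 72 [337.22 299.9 ] top outer [337.32 298.34] washer edge [336.7 307.6]
ring outer bottom 74 [337.27 299.12] top outer [337.37 297.56] washer edge [336.76 306.82]
ring outer bottom 76 [337.32 298.34] top outer [337.43 296.77] washer edge [336.81 306.04]
ring outer bottom 78 [337.37 297.56] top outer [337.48 295.98] washer edge [336.86 305.25]
top edge near 98 [338.27 284.15]
top edge near 100 [338.33 283.34]
top edge near 102 [338.38 282.53]
top edge near 104 [338.44 281.71]
top edge near 106 [338.49 280.9 ]
[153 148 142 132 135 135 136 135 134 135 134 133 138 154 158 158 159 161
 162 164 154 133 122 123 124 120 105 109 121 122 123 123 127 123 122 122
 122 121 112 118 158 160 158 155 159 159 159 159]
[[147 148 147 137  99  74  68  85 132 148 148 151 149 147 145 146 145 134
  137 188 187 187 190 191 186 188]
 [149 149 148 141 113  72  68  77 117 150 149 150 149 148 147 146 146 135
  141 189 190 187 189 193 187 187]
 [151 148 147 142 114  71  69  68 100 149 151 150 147 149 145 146 145 136
  145 188 187 188 191 189 187 190]]
[[148 147 148 135  95  69  73 106 148 147 152 148 147 146 145 146 141 127
  135 189 188 186 190 189 188 188]
 [150 150 147 143 109  71  68  96 140 148 150 149 149 148 145 144 142 130
  135 189 189 187 189 191 186 190]
 [149 149 148 144 117  70  68  78 120 150 151 149 147 145 144 145 141 130
  134 187 187 187 190 191 186 188]]
```

Emit:
step_arm --pt "-1.4 0 0 0 0 0" --pt "-1.3 0 0 0 0 0" --pt "0 0 0 0 0 0" --grip 51

```text
t: 24.55
eef_pos: [506.7, 153.9, 201.0]
tcp_rot: [1.571, 1.557, 2.788]
ft_force: [-0.1, -1.0, 0.0]
opening: 0.536
```

Emit:
step_arm --pt "-0.3 0 0 0 0 0" --pt "-0.3 0 0 0 0 0" --grip 46

```text
t: 24.8
eef_pos: [506.6, 154.0, 201.4]
tcp_rot: [1.566, 1.557, 2.783]
ft_force: [0.3, 0.7, -0.4]
opening: 0.486
```

Emit:
step_arm --pt "-0.4 0 0 0 0 0" --pt "-0.3 0 0 0 0 0" --grip 40

```text
t: 25.05
eef_pos: [506.6, 154.0, 202.1]
tcp_rot: [1.57, 1.557, 2.786]
ft_force: [-0.0, 0.3, -1.3]
opening: 0.424
```

Emit:
step_arm --pt "-0.4 0 0 0 0 0" --pt "-0.2 0 0 0 0 0" --pt "0 0 0 0 0 0" --grip 30

```text
t: 25.42
eef_pos: [506.6, 153.9, 202.6]
tcp_rot: [1.578, 1.556, 2.795]
ft_force: [0.8, 0.4, -1.6]
opening: 0.35
```

```bash
python3 d.py 507.1 153.95 201
```

```text
25.425 [506.61 153.92 202.56] F [ 0.81  0.38 -1.59] M [ 0.04 -0.08  0.02] open 33.2
toolx [-0.0135  0.0049 -0.9999] yaw -0.3544 qv 0.0013
tool shift to target [ 1.55 -0.48  0.2 ]
```

Emit:
step_arm --pt "0.8 -0.4 0.2 0 0 0" --pt "0.5 0 0 0 0 0" --pt "0 0 0 0 0 0"

```text
t: 25.8
eef_pos: [507.0, 154.0, 201.3]
tcp_rot: [1.584, 1.556, 2.8]
ft_force: [0.2, 0.1, -0.2]
opening: 0.352
```

Emit:
step_arm --pt "0.5 0 0 0 0 0" --pt "0 0 0 0 0 0"

```text
t: 26.05
eef_pos: [507.0, 154.0, 200.9]
tcp_rot: [1.578, 1.556, 2.795]
ft_force: [-0.9, 0.5, 1.3]
opening: 0.348
```

Emit:
step_arm --pt "0.5 0 0 0 0 0" --pt "0 0 0 0 0 0"

```text
t: 26.3
eef_pos: [507.0, 154.0, 200.5]
tcp_rot: [1.578, 1.556, 2.794]
ft_force: [-0.7, 0.8, 1.3]
opening: 0.346
```

```bash
python3 d.py 507.1 153.95 200
```

```text
26.3 [506.96 153.99 200.47] F [-0.66  0.84  1.31] M [-0.04  0.18 -0.04] open 33.0
toolx [-0.0135  0.0049 -0.9999] yaw -0.3543 qv 0.0012
tool shift to target [ 0.47 -0.15  0.01]
```

Emit:
step_arm --pt "0.4 0 0 0 0 0" --pt "0 0 0 0 0 0" --grip 37

```text
t: 26.55
eef_pos: [507.2, 154.0, 200.3]
tcp_rot: [1.546, 1.557, 2.763]
ft_force: [0.3, -1.3, 2.2]
opening: 0.393
```

Emit:
step_arm --pt "0 0 0 0 0 0" --pt "0 0 0 0 0 0" --grip 41

```text
t: 26.8
eef_pos: [507.4, 154.0, 200.4]
tcp_rot: [1.533, 1.558, 2.75]
ft_force: [-0.3, 0.9, 1.1]
opening: 0.43
```

Emit:
step_arm --pt "0 0 0 0 0 0"

```text
t: 26.92
eef_pos: [507.4, 154.0, 200.3]
tcp_rot: [1.533, 1.558, 2.749]
ft_force: [0.2, 0.3, 1.0]
opening: 0.432
```

```bash
python3 d.py 507.1 153.95 200
```

```text
26.925 [507.38 154.02 200.34] F [0.16 0.34 1.04] M [-0.05  0.03  0.  ] open 41.1
toolx [-0.0122  0.0051 -0.9999] yaw -0.3544 qv 0.0017
tool shift to target [ 0.35  0.24 -0.17]
```

Emit:
step_arm --pt "0.6 0 0 0 0 0" --pt "0 0 0 0 0 0" --grip 44

```text
t: 27.18
eef_pos: [507.4, 154.0, 199.8]
tcp_rot: [1.525, 1.558, 2.742]
ft_force: [-0.0, 0.5, 0.9]
opening: 0.466
```

Emit:
step_arm --pt "0 0 0 0 0 0"

```text
t: 27.3
eef_pos: [507.5, 154.0, 199.8]
tcp_rot: [1.522, 1.558, 2.739]
ft_force: [0.5, -0.8, 2.0]
opening: 0.466
```

Emit:
step_arm --pt "0 0 0 0 0 0"

```text
t: 27.42
eef_pos: [507.4, 154.1, 199.8]
tcp_rot: [1.522, 1.558, 2.738]
ft_force: [0.9, -0.7, 1.6]
opening: 0.465
```

Emit:
step_arm --pt "0.5 0 0 0 0 0" --pt "0 0 0 0 0 0"

```text
t: 27.68
eef_pos: [507.5, 154.1, 199.3]
tcp_rot: [1.515, 1.558, 2.731]
ft_force: [0.4, 1.0, 2.3]
opening: 0.464
```

```bash
python3 snap.py side s14|head -1; python3 d.py|head -1;python3 -c "
import cv2
g=cv2.cvtColor(cv2.imread('pics/s14.png'),cv2.COLOR_BGR2GRAY);print(g[290:311,335:340].T)
im=cv2.imread('pics/s14.png');cv2.imwrite('pics/s14_c.png',cv2.resize(im[262:312,316:366],None,fx=12,fy=12,interpolation=cv2.INTER_CUBIC))"
```

```text
27.675 [507.5 154.1 199.3] [1.5149 1.5579 2.7312] [0.39 0.97 2.26]
27.725 [507.49 154.02 199.37] F [-0.42  0.45  2.29] M [-0.03  0.04  0.01] open 44.3
[[147 148 145 130  74  64  71  69  78 117 147 149 146 147 146 146 142 141
  164 188 188]
 [147 147 149 137  88  64  69  71  75 111 148 148 149 148 147 147 145 129
  136 189 186]
 [150 149 148 143 109  72  73  70  71 105 148 151 147 148 146 146 144 132
  140 188 190]
 [149 149 149 146 115  70  72  71  68 101 151 150 147 146 146 146 144 133
  139 188 188]
 [148 148 149 144 112  67  69  71  69  91 142 150 147 146 146 145 143 134
  137 187 189]]
```

View pics/s14_c.png

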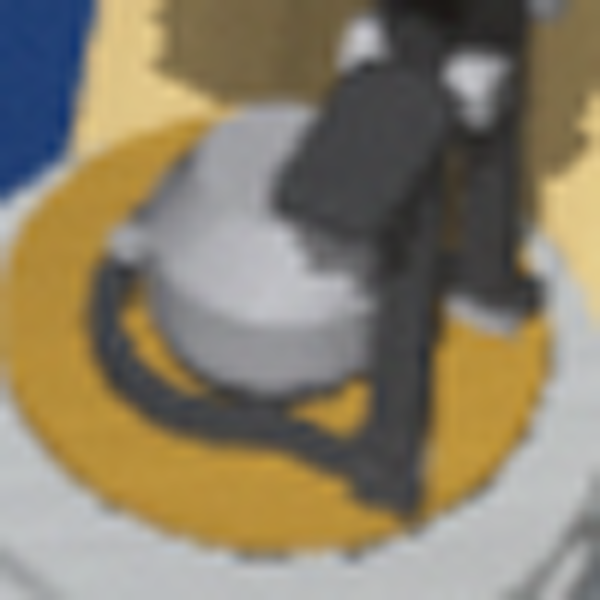

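Emit:
step_arm --pt "0.2 0 0 0 0 0" --pt "0 0 0 0 0 0" --grip 47

```text
t: 27.98
eef_pos: [507.5, 154.0, 199.2]
tcp_rot: [1.513, 1.558, 2.73]
ft_force: [-0.4, -0.6, 2.6]
opening: 0.493
```

Emit:
step_arm --pt "0.2 0 0 0 0 0" --pt "0 0 0 0 0 0" --grip 50

```text
t: 28.22
eef_pos: [507.4, 153.9, 198.9]
tcp_rot: [1.546, 1.558, 2.763]
ft_force: [-0.0, -0.7, 2.7]
opening: 0.521
```

```bash
python3 snap.py side s15|head -1; python3 snap.py wrist w15|head -1;python3 d.py|head -1;python3 -c "
import cv2
for n,a,f in(('s15',(262,312,316,366),12),('w15',(150,250,255,375),6)):
  im=cv2.imread(f'pics/{n}.png');cv2.imwrite(f'pics/{n}_c.png',cv2.resize(im[a[0]:a[1],a[2]:a[3]],None,fx=f,fy=f,interpolation=cv2.INTER_CUBIC))"
```

```text
28.225 [507.4 153.9 198.9] [1.5464 1.5579 2.7629] [-0.05 -0.7   2.68]
28.275 [507.4 153.9 199. ] [1.5413 1.5579 2.7578] [-0.28 -1.24  2.64]
28.325 [507.42 153.92 198.95] F [ 0.22 -0.64  2.51] M [-0.23  0.07 -0.03] open 49.9
```

View pics/s15_c.png

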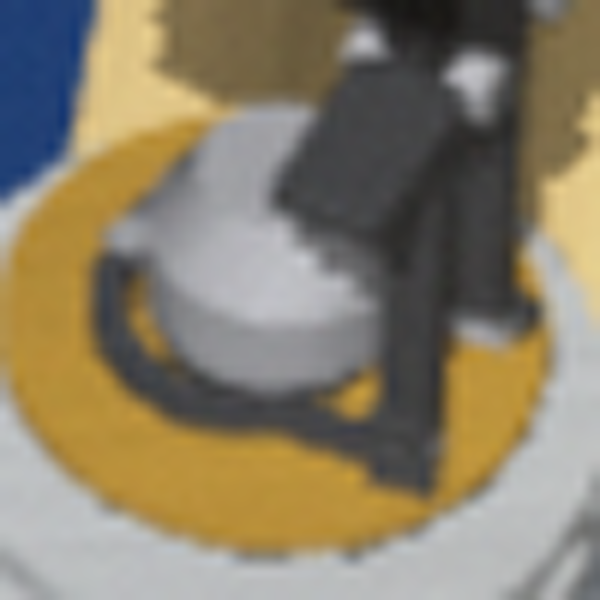

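View pics/w15_c.png

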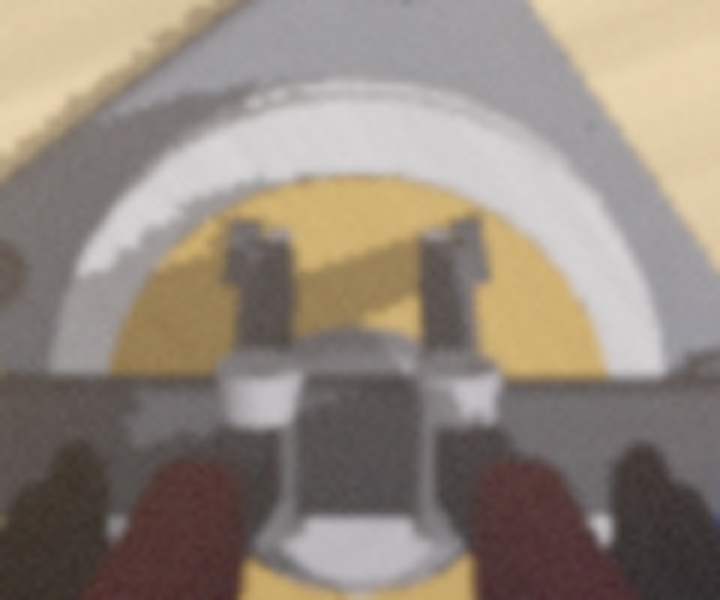

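Emit:
step_arm --pt "0 0 0 0 0 0" --pt "0 0 0 0 0 0" --grip 53

```text
t: 28.58
eef_pos: [507.3, 153.9, 198.9]
tcp_rot: [1.553, 1.558, 2.769]
ft_force: [-0.5, -0.6, 2.7]
opening: 0.559
```

Emit:
step_arm --pt "0 0 0 0 0 0" --pt "0 0 0 0 0 0" --grip 55

```text
t: 28.82
eef_pos: [507.2, 153.9, 198.7]
tcp_rot: [1.561, 1.557, 2.778]
ft_force: [-0.8, -1.3, 1.9]
opening: 0.579
```

```bash
python3 snap.py side s16|head -1; python3 snap.py wrist w16|head -1;python3 d.py|head -1;python3 -c "
import cv2
for n,a,f in(('s16',(262,312,316,366),12),('w16',(150,250,255,375),6)):
  im=cv2.imread(f'pics/{n}.png');cv2.imwrite(f'pics/{n}_c.png',cv2.resize(im[a[0]:a[1],a[2]:a[3]],None,fx=f,fy=f,interpolation=cv2.INTER_CUBIC))"
```

```text
28.825 [507.2 153.9 198.7] [1.5611 1.5572 2.7776] [-0.83 -1.27  1.92]
28.875 [507.2 153.9 198.8] [1.5583 1.5573 2.7747] [-0.37 -0.9   2.5 ]
28.925 [507.21 153.93 198.77] F [-0.64 -0.64  1.41] M [-0.18  0.15  0.  ] open 55.0
```

View pics/s16_c.png

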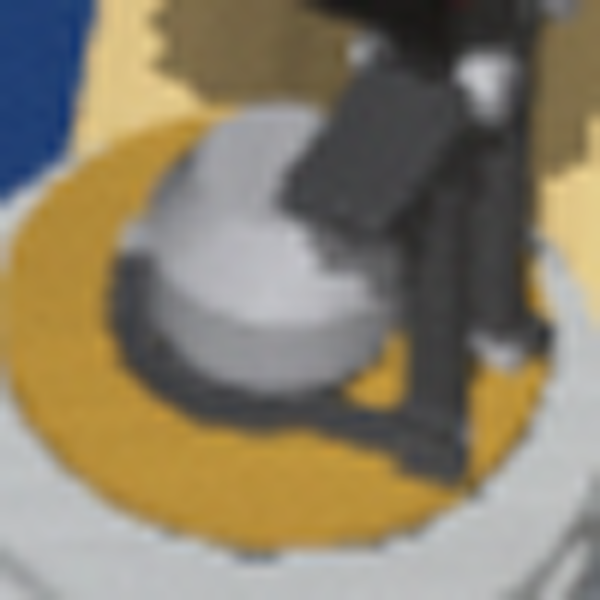

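View pics/w16_c.png

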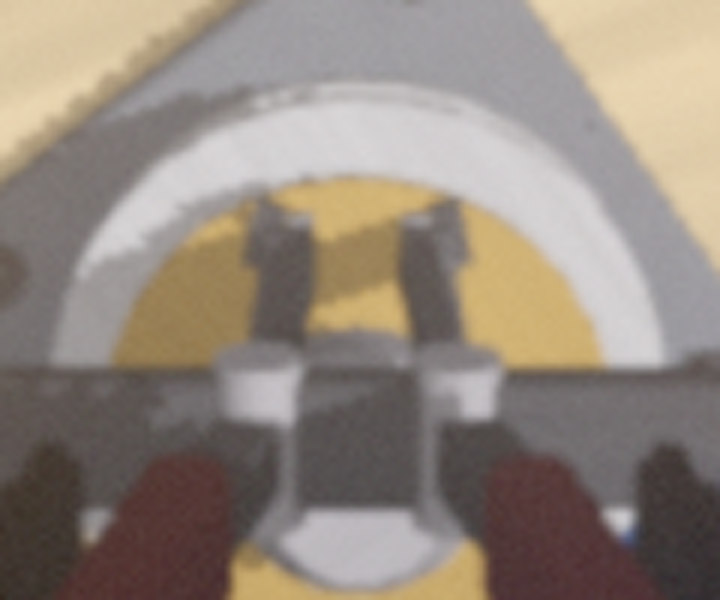

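Emit:
step_arm --pt "-0.4 1 0 0 0 0" --pt "0 0 0 0 0 0" --grip 56.5

```text
t: 29.18
eef_pos: [506.1, 154.3, 199.1]
tcp_rot: [1.565, 1.557, 2.781]
ft_force: [-0.8, -1.3, 1.0]
opening: 0.597
```

```bash
python3 snap.py wrist w17|head -1;python3 d.py|head -1;python3 -c "
import cv2
for n,a,f in(('w17',(150,250,255,375),6),):
  im=cv2.imread(f'pics/{n}.png');cv2.imwrite(f'pics/{n}_c.png',cv2.resize(im[a[0]:a[1],a[2]:a[3]],None,fx=f,fy=f,interpolation=cv2.INTER_CUBIC))"
```

```text
29.175 [506.1 154.3 199.1] [1.5648 1.557  2.7812] [-0.84 -1.3   1.05]
29.225 [506.15 154.31 199.06] F [-0.6  -1.32  0.95] M [-0.15  0.12  0.02] open 56.2
```

View pics/w17_c.png

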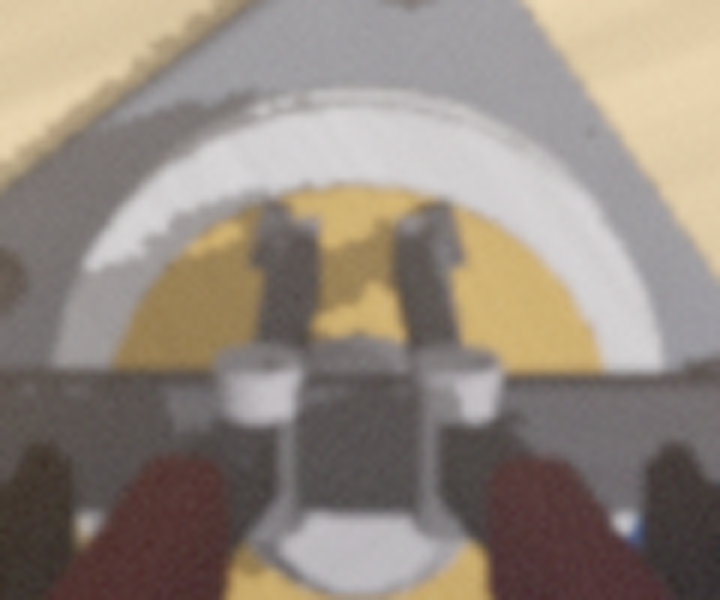

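Emit:
step_arm --pt "0 1 0 0 0 0" --pt "0 0 0 0 0 0" --grip 57.5

```text
t: 29.48
eef_pos: [505.2, 154.7, 199.0]
tcp_rot: [1.566, 1.557, 2.782]
ft_force: [-0.6, 0.0, 1.0]
opening: 0.6
```

```bash
python3 snap.py wrist w18|head -1;python3 d.py|head -1;python3 snap.py side s18|head -1;python3 -c "
import cv2
for n,a,f in(('w18',(150,250,255,375),6),('s18',(230,312,316,366),7)):
  im=cv2.imread(f'pics/{n}.png');cv2.imwrite(f'pics/{n}_c.png',cv2.resize(im[a[0]:a[1],a[2]:a[3]],None,fx=f,fy=f,interpolation=cv2.INTER_CUBIC))"
```

```text
29.475 [505.2 154.7 199. ] [1.5657 1.557  2.7821] [-0.57  0.02  1.02]
29.525 [505.18 154.66 199.04] F [-0.38 -0.06  0.81] M [-0.09  0.02 -0.01] open 57.5
29.525 [505.2 154.7 199. ] [1.5669 1.557  2.7833] [-0.38 -0.06  0.81]
```

View pics/w18_c.png

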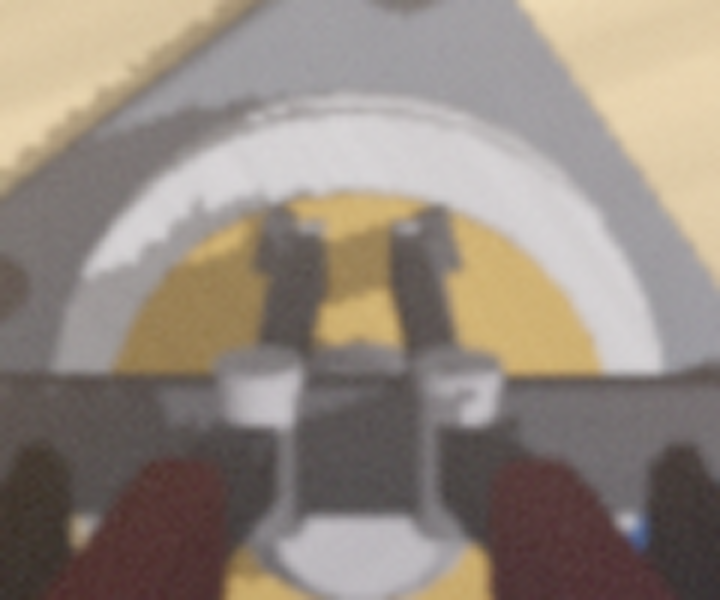

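View pics/s18_c.png

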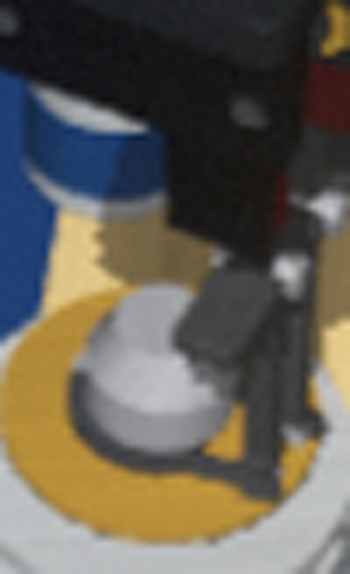

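Emit:
step_arm --pt "0 0.4 0 0 0 0" --pt "0 0 0 0 0 0" --grip 58.7

```text
t: 29.82
eef_pos: [504.9, 154.9, 199.0]
tcp_rot: [1.551, 1.557, 2.767]
ft_force: [-0.5, 0.2, -0.1]
opening: 0.617
```

```bash
python3 snap.py wrist w19|head -1;python3 d.py|head -1;python3 -c "
import cv2
for n,a,f in(('w19',(150,250,255,375),6),):
  im=cv2.imread(f'pics/{n}.png');cv2.imwrite(f'pics/{n}_c.png',cv2.resize(im[a[0]:a[1],a[2]:a[3]],None,fx=f,fy=f,interpolation=cv2.INTER_CUBIC))"
```

```text
29.825 [504.9 154.9 199. ] [1.5506 1.5571 2.767 ] [-0.5   0.16 -0.12]
29.875 [504.9  154.86 199.05] F [-0.59  0.06  0.38] M [-0.03  0.06 -0.01] open 58.6
```

View pics/w19_c.png

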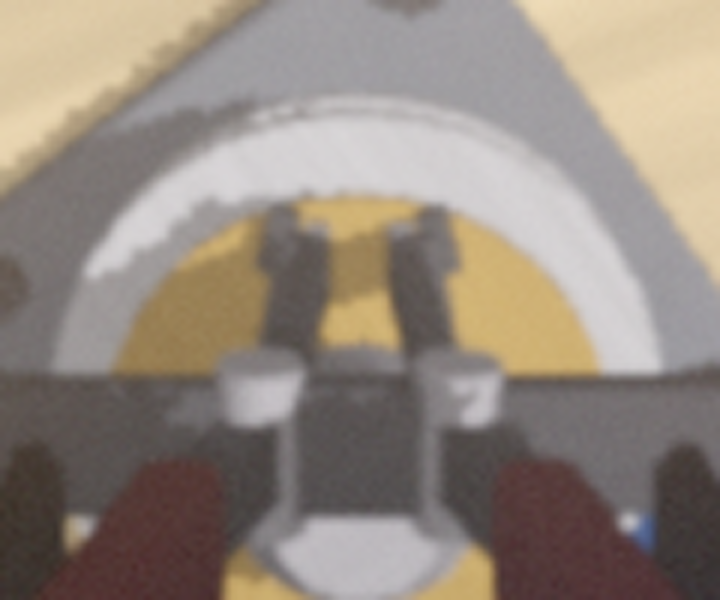

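Emit:
step_arm --pt "0 0 0 0 0 0" --pt "0 0 0 0 0 0" --grip 61

```text
t: 30.12
eef_pos: [504.9, 154.9, 199.0]
tcp_rot: [1.549, 1.557, 2.765]
ft_force: [0.1, 0.6, -0.3]
opening: 0.637
```

```bash
python3 snap.py wrist w20|head -1;python3 d.py|head -1;python3 -c "
import cv2
for n,a,f in(('w20',(150,250,255,375),6),):
  im=cv2.imread(f'pics/{n}.png');cv2.imwrite(f'pics/{n}_c.png',cv2.resize(im[a[0]:a[1],a[2]:a[3]],None,fx=f,fy=f,interpolation=cv2.INTER_CUBIC))"
```

```text
30.125 [504.9 154.9 199. ] [1.5486 1.5571 2.765 ] [ 0.13  0.61 -0.28]
30.175 [504.89 154.92 198.99] F [-0.39  1.06  0.61] M [ 0.02 -0.   -0.01] open 61.1
```

View pics/w20_c.png

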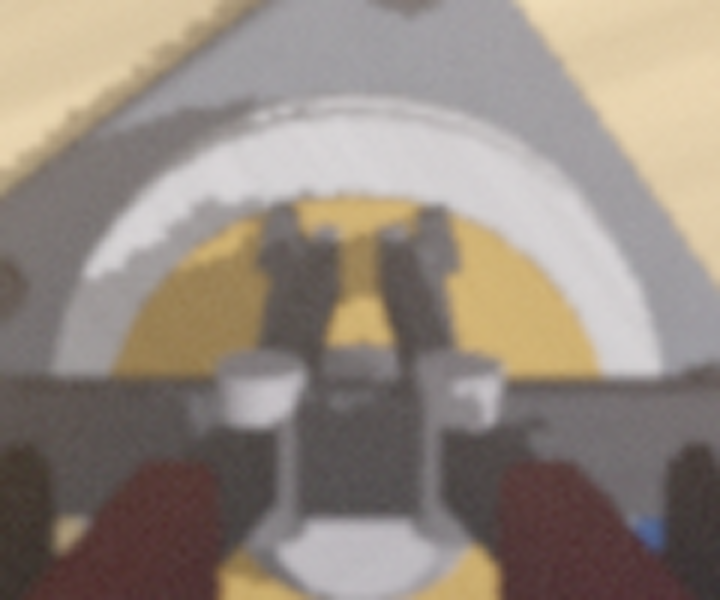

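Emit:
step_arm --pt "-2 0 0 0 0 0" --pt "-3 0 0 0 0 0" --pt "-4 0 0 0 0 0"

```text
t: 30.55
eef_pos: [504.8, 154.8, 208.1]
tcp_rot: [1.582, 1.556, 2.799]
ft_force: [0.4, 0.3, -1.2]
opening: 0.641
```

```bash
python3 d.py|head -1;python3 snap.py side s21|head -1;python3 -c "
import cv2
for n,a,f in(('s21',(200,320,290,410),5),):
  im=cv2.imread(f'pics/{n}.png');cv2.imwrite(f'pics/{n}_c.png',cv2.resize(im[a[0]:a[1],a[2]:a[3]],None,fx=f,fy=f,interpolation=cv2.INTER_CUBIC))"
```

```text
30.55 [504.85 154.84 208.08] F [ 0.4   0.29 -1.15] M [-0.03  0.05  0.06] open 61.0
30.55 [504.8 154.8 208.1] [1.5825 1.5563 2.7989] [ 0.4   0.29 -1.15]
```

View pics/s21_c.png

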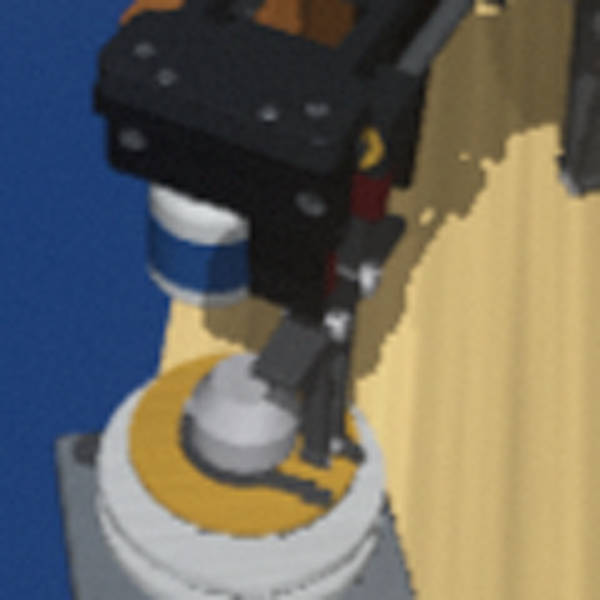

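Emit:
step_arm --pt "-15 0 0 0 0 0" --pt "-20 0 0 0 0 0" --pt "-20 -10 -20 0 0 0" --pt "0 -20 -42 0 0 0" --pt "0 -20 -42 0 0 0" --pt "0 -20 -42 0 0 0" --pt "0 -20 -42 0 0 0" --pt "0 -20 -42 0 0 0"

```text
t: 31.6
eef_pos: [530.7, -104.1, 272.3]
tcp_rot: [1.237, 1.564, 2.459]
ft_force: [-0.1, 0.1, -1.1]
opening: 0.637
```

```bash
python3 d.py 537.0 -177.8 255
```

```text
31.6 [ 530.74 -104.12  272.29] F [-0.12  0.11 -1.06] M [-0.07 -0.05 -0.04] open 60.5
toolx [-0.0052  0.0042 -1.    ] yaw -0.3488 qv 0.6738
tool shift to target [ 16.94 -31.17 -67.14]
```

Emit:
step_arm --pt "8 -13 -28 0 0 0" --pt "5 -9 -18 0 0 0" --pt "0 0 0 0 0 0" --pt "0 0 0 0 0 0"

```text
t: 32.1
eef_pos: [535.9, -158.5, 261.4]
tcp_rot: [1.043, 1.566, 2.262]
ft_force: [-0.7, 0.4, -2.0]
opening: 0.643
```

```bash
python3 d.py 537.0 -177.8 255
```

```text
32.1 [ 535.88 -158.53  261.44] F [-0.67  0.38 -1.98] M [-0.03  0.02 -0.03] open 61.2
toolx [-0.0029  0.0035 -1.    ] yaw -0.3522 qv 0.0023
tool shift to target [  6.37  -7.72 -17.72]
```

Emit:
step_arm --pt "6 -7.7 -17.7 0 0 0" --pt "0 0 0 0 0 0" --pt "0 0 0 0 0 0"

```text
t: 32.48
eef_pos: [537.3, -177.6, 255.4]
tcp_rot: [0.981, 1.567, 2.202]
ft_force: [-0.2, -0.2, -1.3]
opening: 0.64
```

```bash
python3 d.py 537.0 -177.8 255; python3 snap.py wrist w22|head -1; python3 snap.py side s22|head -1;python3 -c "
import cv2
for n,a,f in(('w22',(90,290,220,410),3),('s22',(80,230,290,420),4)):
  im=cv2.imread(f'pics/{n}.png');cv2.imwrite(f'pics/{n}_c.png',cv2.resize(im[a[0]:a[1],a[2]:a[3]],None,fx=f,fy=f,interpolation=cv2.INTER_CUBIC))"
```

```text
32.475 [ 537.32 -177.58  255.41] F [-0.22 -0.22 -1.27] M [ 0.01  0.   -0.01] open 60.9
toolx [-0.0025  0.0034 -1.    ] yaw -0.3497 qv 0.0068
tool shift to target [ 0.41  0.22 -0.32]
32.475 [ 537.3 -177.6  255.4] [0.9806 1.5666 2.2017] [-0.22 -0.22 -1.27]
32.525 [ 537.3 -177.6  255.4] [0.988  1.5667 2.2091] [-0.59 -0.21 -1.34]
```

View pics/w22_c.png

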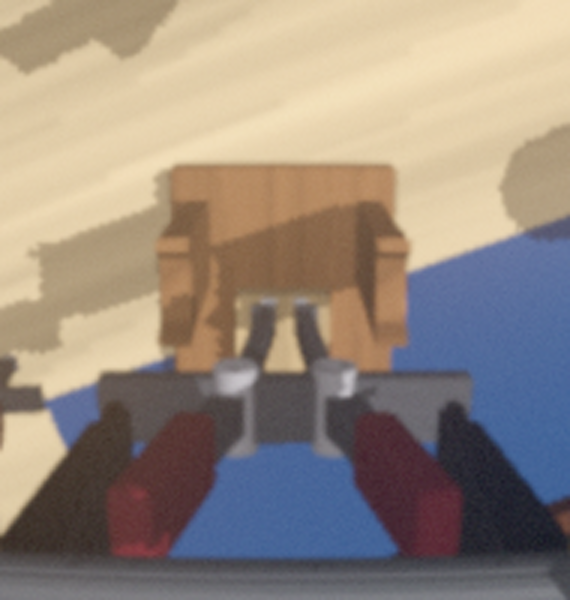

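View pics/s22_c.png

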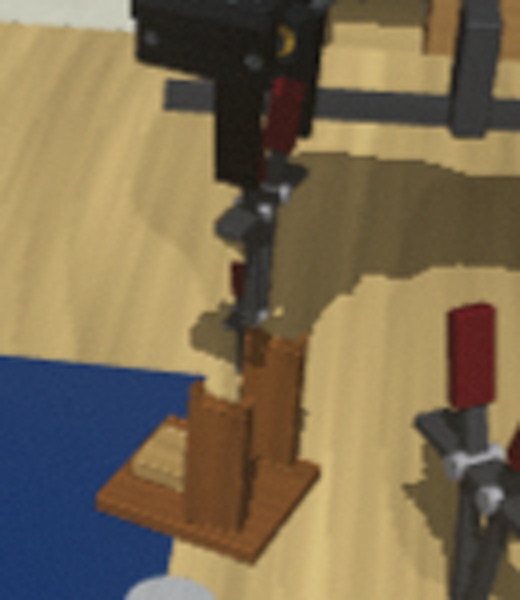

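```bash
python3 - <<'E'
from h import *; import pickle
ex=np.array([np.cos(-.352),np.sin(-.352)]); ey=np.array([-ex[1],ex[0]]); O=np.array([536.1,-177.5])
def show(n,pk,c,z):
    T=pickle.load(open(f"pics/{pk}.pkl","rb"))
    p=plane('wrist',np.atleast_2d(np.array(c)/3+([220,90] if pk=='w22' else [210,80])-.33),z,T); q=(p[:,:2]-O)@np.c_[ex,ey]; print(n,z,q.round(1).tolist(),'mean',q.mean(0).round(1),'w',np.linalg.norm(p[0]-p[-1]).round(1))
for z in (202,205,208,211):
    show('bar-x','w22',[[99,374],[471,374]],z); show('bar+x','w22',[[103,442],[470,444]],z)
for z in (127,130,133): show('tips back','w22',[[263,299],[306,299]],z)
show('w3 bar-x','w3',[[157,335],[437,336]],103)
show('w3 tips back','w3',[[270,291],[330,291]],27)
show('base','w22',[[173,165],[393,164]],12)
E
```

```text
bar-x 202 [[-5.9, -42.4], [-6.1, 42.8]] mean [-6.   0.2] w 85.3
bar+x 202 [[11.0, -42.6], [11.4, 43.8]] mean [11.2  0.6] w 86.4
bar-x 205 [[-7.0, -41.8], [-7.2, 42.2]] mean [-7.1  0.2] w 84.0
bar+x 205 [[9.7, -41.9], [10.1, 43.2]] mean [9.9 0.6] w 85.1
bar-x 208 [[-8.0, -41.2], [-8.2, 41.5]] mean [-8.1  0.2] w 82.7
bar+x 208 [[8.4, -41.3], [8.8, 42.5]] mean [8.6 0.6] w 83.8
bar-x 211 [[-9.1, -40.6], [-9.3, 40.9]] mean [-9.2  0.2] w 81.4
bar+x 211 [[7.1, -40.7], [7.4, 41.8]] mean [7.3 0.6] w 82.5
tips back 127 [[-4.3, -6.3], [-4.3, 6.8]] mean [-4.3  0.2] w 13.1
tips back 130 [[-5.1, -6.2], [-5.1, 6.7]] mean [-5.1  0.2] w 12.9
tips back 133 [[-5.8, -6.2], [-5.9, 6.6]] mean [-5.9  0.2] w 12.8
w3 bar-x 103 [[-8.1, -41.4], [-8.2, 41.4]] mean [-8.2 -0. ] w 82.8
w3 tips back 27 [[-4.9, -11.4], [-5.0, 11.0]] mean [-4.9 -0.2] w 22.4
base 12 [[-32.7, -46.5], [-33.4, 46.1]] mean [-33.1  -0.2] w 92.6
```

Emit:
step_arm --pt "25 0.2 -0.3 0 0 0" --pt "30 0 0 0 0 0" --pt "20 0 0 0 0 0" --pt "0 0 0 0 0 0" --pt "0 0 0 0 0 0"

```text
t: 33.2
eef_pos: [537.7, -176.8, 180.3]
tcp_rot: [0.243, 1.569, 1.465]
ft_force: [0.7, -0.5, -0.8]
opening: 0.643
```

```bash
python3 d.py 537.2 -177.8 170; python3 snap.py wrist w23|head -1; python3 -c "
import cv2
for n,a,f in(('w23',(90,290,220,410),3),):
  im=cv2.imread(f'pics/{n}.png');cv2.imwrite(f'pics/{n}_c.png',cv2.resize(im[a[0]:a[1],a[2]:a[3]],None,fx=f,fy=f,interpolation=cv2.INTER_CUBIC))"
```

```text
33.2 [ 537.69 -176.82  180.25] F [ 0.65 -0.5  -0.78] M [ 0.01 -0.04 -0.03] open 61.1
toolx [ 2.0e-04  2.2e-03 -1.0e+00] yaw -0.3484 qv 0.0051
tool shift to target [10.25  0.12 -1.11]
33.2 [ 537.7 -176.8  180.3] [0.2426 1.5686 1.4651] [ 0.65 -0.5  -0.78]
```

View pics/w23_c.png

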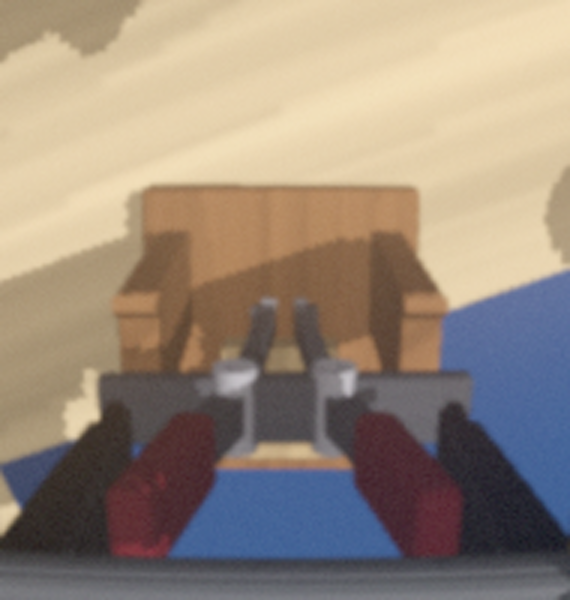

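Emit:
step_arm --pt "10 0.1 -1.1 0.0035 0 -0.002" --pt "10 0 0 0 0 0" --pt "0 0 0 0 0 0" --pt "0 0 0 0 0 0"

```text
t: 33.75
eef_pos: [537.6, -178.0, 160.2]
tcp_rot: [-1.08, 1.567, 0.139]
ft_force: [0.2, -0.4, -1.0]
opening: 0.644
```

```bash
python3 d.py 537.4 -177.85 150.4; python3 snap.py wrist w24|head -1; python3 snap.py side s24|head -1; python3 -c "
import cv2
for n,a,f in(('w24',(90,290,220,410),3),('s24',(120,230,300,400),5)):
  im=cv2.imread(f'pics/{n}.png');cv2.imwrite(f'pics/{n}_c.png',cv2.resize(im[a[0]:a[1],a[2]:a[3]],None,fx=f,fy=f,interpolation=cv2.INTER_CUBIC))"
```

```text
33.75 [ 537.56 -178.    160.15] F [ 0.19 -0.38 -1.04] M [ 0.02 -0.    0.01] open 61.3
toolx [ 4.2e-03  6.0e-04 -1.0e+00] yaw -0.3522 qv 0.0057
tool shift to target [9.75 0.24 0.07]
33.75 [ 537.6 -178.   160.2] [-1.08    1.5666  0.1386] [ 0.19 -0.38 -1.04]
33.8 [ 537.5 -178.   160.1] [-1.0738  1.5667  0.1449] [ 0.24  0.33 -0.75]
```

View pics/w24_c.png

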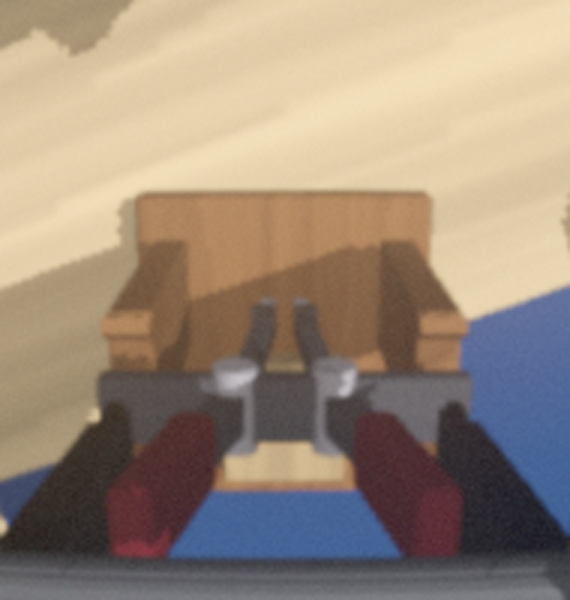

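View pics/s24_c.png

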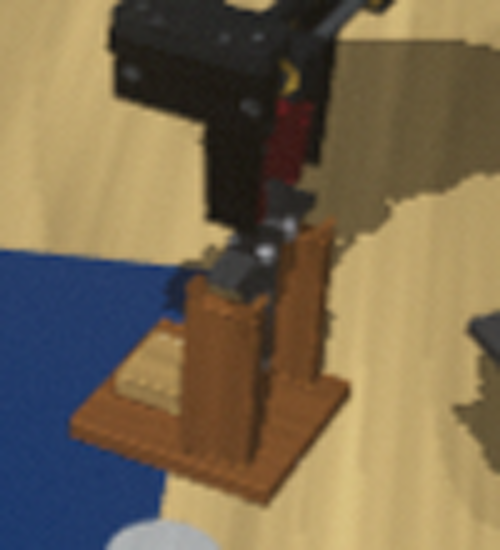

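Emit:
step_arm --pt "4 0.1 0 0 0 0.005" --pt "3 0 0 0 0 0" --pt "0 0 0 0 0 0"

```text
t: 34.22
eef_pos: [537.5, -178.0, 152.9]
tcp_rot: [0.546, 1.569, 1.764]
ft_force: [-0.3, -0.7, -1.6]
opening: 0.641
```

```bash
python3 d.py 537.4 -177.85 150.4
```

```text
34.225 [ 537.55 -177.97  152.94] F [-0.32 -0.7  -1.65] M [ 0.06 -0.05 -0.04] open 60.9
toolx [-4.0e-04  2.2e-03 -1.0e+00] yaw -0.352 qv 0.0033
tool shift to target [2.54 0.18 0.06]
```

Emit:
step_arm --pt "1.5 0.1 0 0 0 0" --pt "0 0 0 0 0 0"

```text
t: 34.48
eef_pos: [537.5, -177.9, 151.4]
tcp_rot: [0.516, 1.569, 1.735]
ft_force: [-0.3, -0.7, -1.7]
opening: 0.646
```

Emit:
step_arm --pt "1 0 0 0 0 0" --pt "0 0 0 0 0 0"

```text
t: 34.72
eef_pos: [537.5, -178.0, 150.4]
tcp_rot: [0.463, 1.569, 1.681]
ft_force: [-0.3, 1.2, -1.4]
opening: 0.64
```

Emit:
step_arm --pt "1 0 0 0 0 0" --pt "0 0 0 0 0 0"

```text
t: 34.98
eef_pos: [537.5, -178.0, 149.4]
tcp_rot: [0.379, 1.569, 1.597]
ft_force: [0.4, 0.3, -1.0]
opening: 0.641
```

```bash
python3 d.py 537.4 -177.85 150.4; python3 snap.py wrist w25|head -1; python3 snap.py side s25|head -1; python3 -c "
import cv2
for n,a,f in(('w25',(90,290,220,410),3),('s25',(120,230,300,400),5)):
  im=cv2.imread(f'pics/{n}.png');cv2.imwrite(f'pics/{n}_c.png',cv2.resize(im[a[0]:a[1],a[2]:a[3]],None,fx=f,fy=f,interpolation=cv2.INTER_CUBIC))"
```

```text
34.975 [ 537.54 -177.97  149.4 ] F [ 0.37  0.33 -1.03] M [ 0.04  0.   -0.04] open 61.0
toolx [-1.e-04  2.e-03 -1.e+00] yaw -0.3521 qv 0.0016
tool shift to target [-1.    0.17  0.06]
34.975 [ 537.5 -178.   149.4] [0.3786 1.5687 1.5973] [ 0.37  0.33 -1.03]
35.025 [ 537.5 -178.   149.4] [0.3886 1.5687 1.6073] [-0.12 -0.53 -2.62]
```

View pics/w25_c.png

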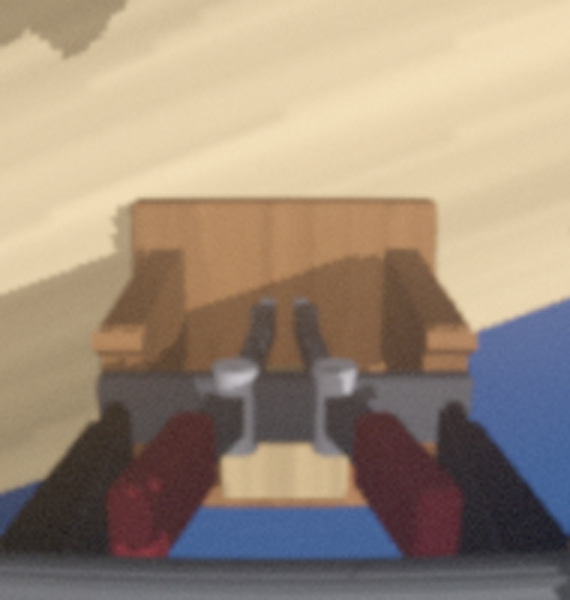

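View pics/s25_c.png

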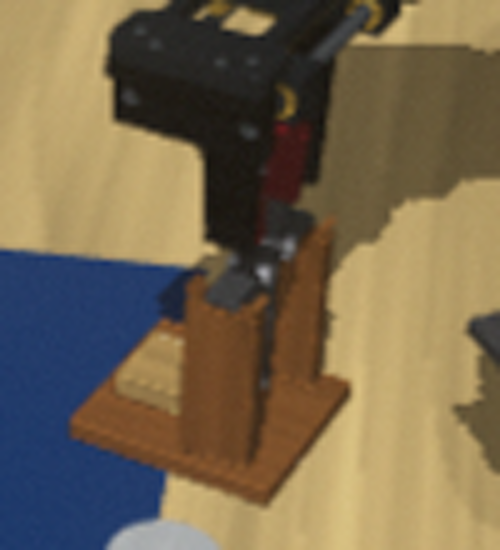

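Emit:
step_arm --pt "1 0 0 0 0 0" --pt "0 0 0 0 0 0"

```text
t: 35.33
eef_pos: [538.0, -178.1, 149.3]
tcp_rot: [-0.539, 1.569, 0.68]
ft_force: [-0.5, 0.5, -0.3]
opening: 0.641
```

Emit:
step_arm --pt "1 0 0 0 0 0" --pt "0 0 0 0 0 0"

```text
t: 35.58
eef_pos: [538.5, -178.2, 149.2]
tcp_rot: [-1.043, 1.567, 0.176]
ft_force: [-0.5, 0.5, 0.8]
opening: 0.641
```

Emit:
step_arm --pt "1 0 0 0 0 0" --pt "0 0 0 0 0 0"

```text
t: 35.83
eef_pos: [539.0, -178.4, 149.2]
tcp_rot: [-1.242, 1.566, -0.024]
ft_force: [-0.7, 0.8, 2.5]
opening: 0.641
```

```bash
python3 d.py 537.5 -177.95 149.3; python3 snap.py wrist w26|head -1; python3 snap.py side s26|head -1; python3 -c "
import cv2
for n,a,f in(('w26',(140,280,240,390),4),('s26',(140,230,320,410),6)):
  im=cv2.imread(f'pics/{n}.png');cv2.imwrite(f'pics/{n}_c.png',cv2.resize(im[a[0]:a[1],a[2]:a[3]],None,fx=f,fy=f,interpolation=cv2.INTER_CUBIC))"
```

```text
35.825 [ 538.98 -178.36  149.19] F [-0.69  0.77  2.47] M [0.12 0.14 0.  ] open 60.9
toolx [ 5.2e-03 -1.0e-04 -1.0e+00] yaw -0.3519 qv 0.0027
tool shift to target [-0.11  1.53 -0.12]
35.825 [ 539.  -178.4  149.2] [-1.2424  1.5656 -0.0235] [-0.69  0.77  2.47]
35.875 [ 538.9 -178.3  149.1] [-1.2267  1.5659 -0.0078] [-0.81  0.68  4.48]
```

View pics/w26_c.png

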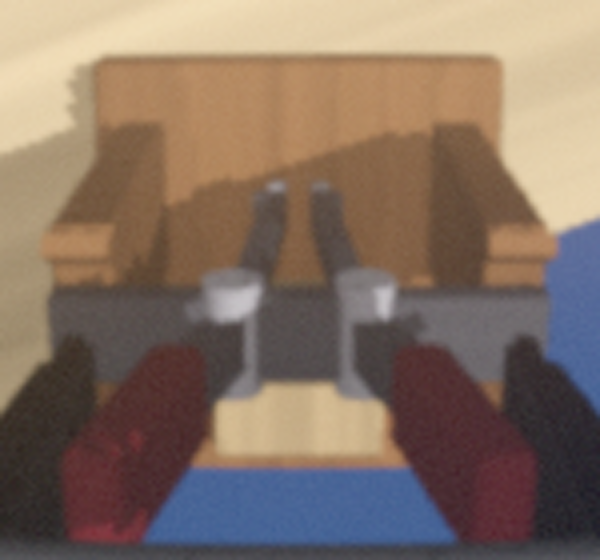

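View pics/s26_c.png

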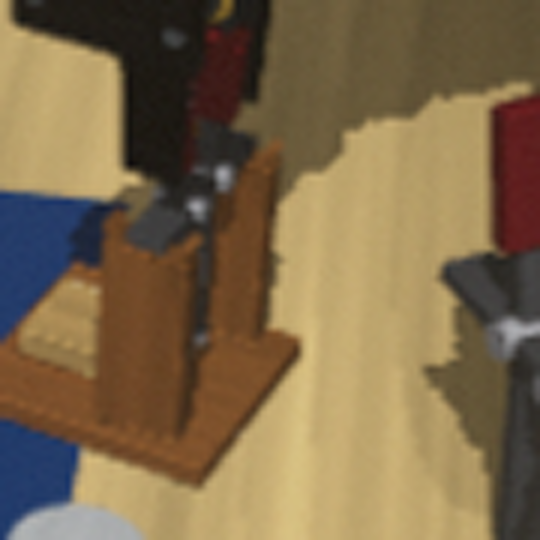

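```bash
python3 - <<'E'
from h import *; import pickle
ex=np.array([np.cos(-.352),np.sin(-.352)]); ey=np.array([-ex[1],ex[0]]); O=np.array([536.1,-177.5])
T=pickle.load(open("pics/w26.pkl","rb"))
def show(n,c,z):
    p=plane('wrist',np.atleast_2d(np.array(c)/4+[240,140]-.4),z,T); q=(p[:,:2]-O)@np.c_[ex,ey]; print(n,z,q.round(1).tolist(),'mean',q.mean(0).round(1),'w',np.linalg.norm(p[0]-p[-1]).round(1))
for z in(103,105):
  show('bar-x',[[49,288],[549,289]],z); show('bar+x',[[52,378],[549,380]],z)
show('base',[[97,57],[499,57]],12)
show('post tops',[[43,253],[556,253]],101)
show('tips',[[276,185],[321,185]],25)
E
```

```text
bar-x 103 [[-8.3, -41.5], [-8.1, 41.1]] mean [-8.2 -0.2] w 82.6
bar+x 103 [[7.9, -42.1], [8.3, 42.2]] mean [8.1 0.1] w 84.3
bar-x 105 [[-9.0, -41.1], [-8.8, 40.6]] mean [-8.9 -0.2] w 81.7
bar+x 105 [[7.0, -41.7], [7.4, 41.8]] mean [7.2 0. ] w 83.4
base 12 [[-33.1, -46.8], [-33.1, 46.1]] mean [-33.1  -0.4] w 92.9
post tops 101 [[-13.7, -42.6], [-13.7, 42.3]] mean [-13.7  -0.1] w 84.9
tips 25 [[-5.8, -5.3], [-5.8, 4.8]] mean [-5.8 -0.3] w 10.1
```

Emit:
step_arm --pt "-0.5 0.8 0 0 0 0.003" --pt "0 0 0 0 0 0"

```text
t: 36.17
eef_pos: [537.9, -178.0, 149.1]
tcp_rot: [-0.305, 1.569, 0.913]
ft_force: [0.3, 0.7, 2.1]
opening: 0.644
```

Emit:
step_arm --pt "0 0 0 0 0 0" --pt "0 0 0 0 0 0" --pt "0 0 0 0 0 0" --grip 70

```text
t: 36.55
eef_pos: [537.8, -178.0, 148.6]
tcp_rot: [0.11, 1.569, 1.329]
ft_force: [0.2, -0.6, 0.2]
opening: 0.735
```

Emit:
step_arm --pt "0 0 0 0 0 0" --pt "0 0 0 0 0 0" --grip 95

```text
t: 36.8
eef_pos: [537.8, -178.0, 148.6]
tcp_rot: [0.064, 1.569, 1.283]
ft_force: [-0.1, 0.5, 0.4]
opening: 0.893
```

Emit:
step_arm --pt "-10 0 0 0 0 0" --pt "-20 0 0 0 0 0" --pt "-30 0 0 0 0 0" --pt "-30 0 0 0 0 0" --pt "0 0 0 0 0 0"

```text
t: 37.42
eef_pos: [537.8, -178.2, 243.8]
tcp_rot: [-0.601, 1.569, 0.618]
ft_force: [0.3, 0.8, -0.0]
opening: 0.999
```

```bash
python3 d.py; for n in wrist side top; do python3 snap.py $n e_$n|head -1;done; python3 -c "
import cv2
for n,a,f in(('e_wrist',(80,280,210,430),3),('e_side',(120,320,290,420),3),('e_top',(190,290,180,300),6)):
  im=cv2.imread(f'pics/{n}.png');cv2.imwrite(f'pics/{n}_c.png',cv2.resize(im[a[0]:a[1],a[2]:a[3]],None,fx=f,fy=f,interpolation=cv2.INTER_CUBIC))"
```

```text
37.425 [ 537.83 -178.2   243.85] F [ 0.25  0.8  -0.02] M [-0.04  0.01  0.03] open 95.0
toolx [ 0.0015  0.0011 -1.    ] yaw -0.3519 qv 0.0341
tool shift to target [0. 0. 0.]
37.425 [ 537.8 -178.2  243.8] [-0.6007  1.5689  0.6182] [ 0.25  0.8  -0.02]
37.475 [ 537.3 -178.   242.5] [0.5268 1.5688 1.7456] [ 0.28 -0.15  0.3 ]
37.525 [ 537.  -177.9  241.4] [0.9757 1.5674 2.1944] [ 0.14 -0.63  0.01]
```

View pics/e_wrist_c.png

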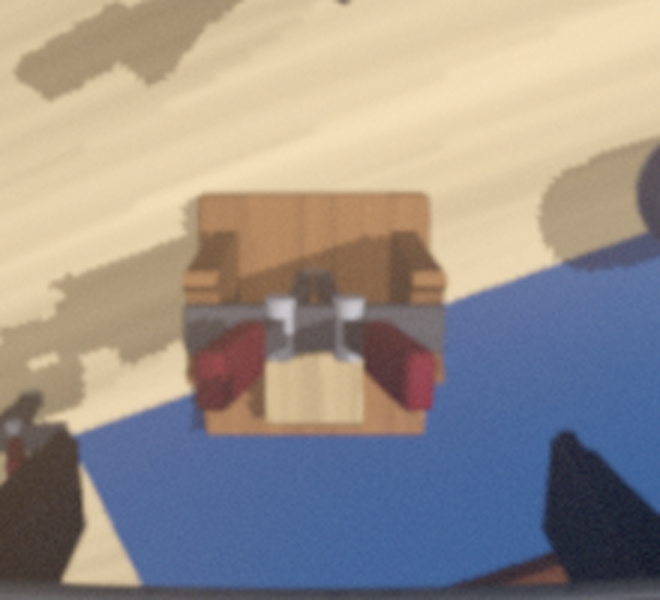

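View pics/e_side_c.png

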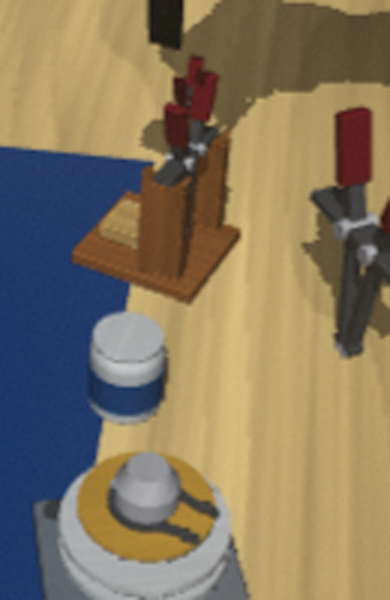

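View pics/e_top_c.png

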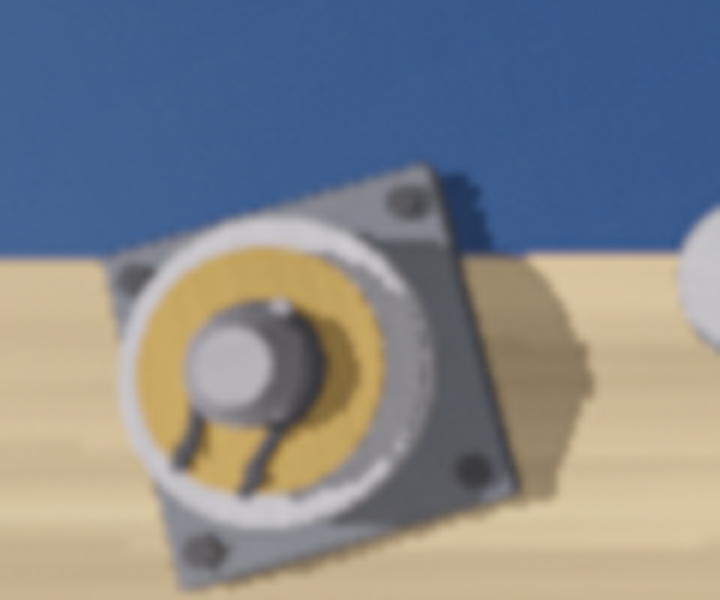

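Emit:
step_arm --pt "0 0 0 0 0 0" --pt "0 0 0 0 0 0"

```text
t: 37.83
eef_pos: [536.4, -177.6, 239.2]
tcp_rot: [1.255, 1.564, 2.473]
ft_force: [-0.3, 0.3, -0.0]
opening: 1.0
```

```bash
python3 -c "
from cell import env
s=env.state();print(s['t'],abs(s['qvel']).max());env.job_done()"
```

```text
37.825 0.0071646715894534705
the job is handed in; nothing more can be done
```

The retaining ring looks seated in the spindle groove and the pliers are back upright in their rest. I handed the job in at 37.8 s with the gripper open and clear.

- **Ring:** it took three tries. Twice it clamped on the spindle just above the groove, because the pliers' tips, not the ring, were pressing the washer. I re-spread it with the pliers each time. On the third try I re-gripped it level with the tips, and it snapped in.
- **Forces:** the estimated push on the washer was usually 3 to 4.5 N. It peaked at about 6 N for a moment, above the 2.3 to 4.5 N that suits the groove. That is roughly 3 mm of travel, still under the 4.5 mm limit. The forces I read at the wrist stayed under about 15 N, and that peak came while first squeezing the pliers.
- **Last checks:** the final top and side views show the ring closed round the spindle and centred, with its ears free of the tips. The cross bar sits between the posts within about 1 mm of where it started. The tin was where it had been; I did not check the lid or the frame closely in the last views.
- **Uncertain:** the ring's height in the groove was judged only from the pictures and from it snapping shut, not measured directly.

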